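# Turn a blade blank over in a grinding jig

### The arm

A 6-joint arm with a two-finger parallel gripper is mounted at the origin on the work surface. World frame = base frame: x ahead of the robot, y to its left, z up, the work surface at z = 0. Lengths are in mm, angles in degrees, forces in N, time in s.
With the tool pointing down it reaches from about 300 to 850 mm from the base axis. Payload 5.4 kg.
Tool frame: the origin (TCP) lies on the front face of the gripper's body, between the roots of the fingers; the fingertips stand ctrl.tips_ahead ahead of it and the grasp point (between the pads) lies 54 mm ahead of it (ctrl.tips_ahead is the distance from the TCP to the fingertips, in mm); z points along the fingers, x is the direction in which the jaws open and shut, and the axes are right-handed (so a half turn about z gives the same grasp; the last joint's range is limited). The gripper opens to 85 mm and grips with 20 to 120 N. Pads are 22 mm wide; open, the fingers measure 114 mm over their backs; the gripper's body (76 mm by 85 mm) begins 54 mm behind the grasp point. The pads swing forward as they close: fully open they stand 13 mm farther back than shut.
Start: joints at [59.582, 9.076, 91.501, -0, 79.423, -12.038], TCP at [181.322, 545.646, 303.899] pointing down, gripper open.
Joint ranges: [-166.64, 166.64], [-54.1, 131.32], [10.49, 154.53], [-73.88, 253.88], [9.74, 151.15], [-171.62, 171.62]. Speed limits (degrees/s): [147.25, 147.25, 180, 180, 180, 180].

### API

Orientations are given as [roll, pitch, yaw] about the fixed x, y, z axes, in that order (R = Rz(yaw) Ry(pitch) Rx(roll)).
In Python, from rig import ctrl gives the robot as it stands. The module is installed in compiled form; this text tells all that it offers.
- The arm moves only by the tool servo_tool, never from a script. Its argument "increments" is a list of rows, each an object with "translation": the shift along the world's x, y, z in mm, a list of three; "dr": the turn, a rotation vector about the world's x, y, z in degrees, a list of three. In form: [{"translation": [x, y, z], "dr": [wx, wy, wz]}, ...]. A call has 1 to 20 rows; each row shifts and turns the pose as measured when the row begins; what a row does not reach is not made up. A row lasts 1/10 s, in which the tool goes at most 50 mm and 8.59 degrees, less where a joint would pass 70% of its speed; a pose out of reach is approached as far as the arm can. A call is refused whole if a number of a shift passes 50 or a number of a turn 8.59, either way. A call with a gripper value outside its range is refused whole. "gripper" is the opening, from -1 (shut) to 1 (fully open), set as the call begins (left out, the last holds). The fingers move at their own pace and stop on an object; "newtons" is the grip in N (left out, the last holds). Time passes only in rows, so rows that do not move let the fingers close. It gives the time, the measured TCP pose, the force and the opening at its end, in the units of the state.
- ctrl.get_obs(): the state, without advancing time (a new reading comes with each control period).
- ctrl.grab_frame(name): name is "side" or "top" or "wrist"; returns the picture (400x640x3 uint8, red, green, blue); there is no depth.
- ctrl.camera_model(name): a dict with "K" (3x3 intrinsics, pixels), "extrinsics" (4x4, takes a point from world to camera coordinates). Camera axes: x right, y up, looking along -z (the intrinsics and any distortion apply to the point x, -y, -z); pixel columns grow to the right and rows downward; lengths in mm; the calibration is good to about 2 mm. The wrist camera is an equidistant fisheye: a pixel r from the principal point sees the ray r / f radians off the axis. A picture is of the moment at which its call begins: read the wrist's pose just before it. camera_model takes no time and is no camera call; for the wrist camera it gives the pose at the moment of the call.
- ctrl.sign_off(): hands the job in, once; it reports no verdict.
Trained networks look in the newest picture that a camera, given by its name, has taken for a name from the list of things; names that differ only in an ending like _2 or _b are one class to them, and where a whole thing is asked for, a point or a joint stands for the part that bears it (a point fixed in the world has none). Each returns a list of dicts, best first, with "score" (0 to 1); they miss things now and then, are a little off and sometimes report something else, mostly with a low value. They report only what shows in the picture. A call takes as long as a camera call. They do not tell look-alikes from the thing itself.
- ctrl.silhouettes(camera, target): "pixels" (400x640 bool, what is visible of it) and "rect" ([centre column, centre row, width, height] in pixels, round what is visible of it).
The state is a dict: "clock": time; "joint_positions": joint angles; "joint_velocities": joint speeds; "tau": joint torques, N m; "eef_pos": TCP position; "tool_rot": TCP orientation; "ft_force": force on the tool from outside, world axes, zero at the start; "wrist_torque": the same for the moment, N m; "finger_gap": finger opening in mm.
Only numpy, scipy, OpenCV 4.12 (cv2) and the standard library are available. Lean on these libraries where they do the work, as an engineer would, in place of code of your own. Each camera call takes 0.05 s, during which the arm holds its last target.

### The job

Lay the steel blade blank with the cut-off corner flat and square in the pocket of the jig's hinged flip plate and let go of it. Then swing the plate right over by its handle, so that the blank drops face-down into the fixed nest on the other side, and swing the empty plate fully back to where it was. The blank must end flat and fully home in the nest; leave the plain square-ended bar and the other things on the bench alone.

Things in the scene. Friction and masses are not known exactly. Their poses are not given: they have to be found in the camera images.
- blank: Flat steel blade blank, 140 x 46 x 12 mm (x, y, z), about 0.55 kg. Origin at the centre of its underside (as it lies at the start); x along it, y across, z up. The corner at +x, +y is cut off at 45 degrees (30 mm off each edge); the other three are square. It starts flat on the bench, left or right of the jig; the plain bar has the other side.
- blank_clip (a point): Middle of the blank's cut-off corner, at (55, 8, 6) mm in the blank's frame, axes as the blank.
- bar: Bystander look-alike: plain steel bar 140 x 46 x 12 mm with four square corners, lying flat; origin at the centre of its underside. Leave it alone.
- jig: The jig, fixed to the bench: a grey base 176 x 160 mm with the brown-grey flip plate on its +y half, the dark-steel nest on its -y half, the hinge along its x between them. Origin at the base's centre on the bench, z up. Pocket and nest both have fences 10 mm high round the blank's outline, 1.5 mm clear all round; the fences' top 4 mm slope outward by 3 to 4 mm as a lead-in.
- flip_pocket (a point): Centre of the pocket floor in the flip plate; moves with the plate. Plate open: 36 mm above the bench, z up, x along the hinge, y away from it. The slanting fence is at +x, +y: a seated blank has its origin here and the same axes. The long sides have no fence within 30 mm of the middle: room for fingers, over a flat floor that reaches 39 mm outward and 32 mm hingeward.
- nest (a point): Centre of the floor of the fixed nest, 36 mm above the bench, 70 mm from the open plate's pocket (to its -y). z up, x along the hinge, y toward the hinge. Mirror image of the pocket: slanting fence at +x, -y. The blank seated face-down has its origin 12 mm above this point, its x the same way, its z down.
- flip_handle (a point): Grip point on the flip plate's handle: a round dark bar, 12 mm thick, along this point's x (parallel to the hinge), sticking out 68 mm beyond the plate's -x end, free all round; this point is 35 mm from the plate's block, 33 mm from the bar's free end, 60 mm from the hinge axis. It turns with the plate; 43 mm above the bench with the plate open or fully over.
- flip_hinge (a point): Point on the hinge axis of the flip plate, level with flip_handle along the axis, 43 mm above the bench. Axes as the nest: the hinge axis is x, and y points to the side where the open plate lies.
- flip (a joint): Flip plate angle: 0 open, pocket up (start); pi (3.14) fully over, face-down on the nest. From 0 the handle rises on the +y side of flip_hinge, passes over the hinge, goes down on the -y side. Stiff hinge (0.2 N m): the empty plate stays where left; lifting it loaded takes about 10 N at the handle. Somewhat past upright the blank tips out into the nest.
- stone: Bystander: reddish sharpening stone 50 x 160 x 25 mm beyond the jig, origin at the centre of its underside.
- tin: Bystander: open steel tin, 76 mm across, 100 mm high, beyond the jig, origin at the centre of its underside.
- square: Bystander: try square lying flat at the far left, wooden stock 20 x 100 x 18 mm, origin under the middle of the stock; steel blade 140 x 30 mm along its +x.
Mind the look-alikes: they are no part of the job. Leave any black or orange look-alike of the blank alone.

How it is judged (in metres and radians):
On the way, in this order (a step that is already met when the one before it is completed fails the run):
1. the blank lies seated flat and square in the pocket of the open flip plate, let go (x of blank in the frame of flip_pocket between -0.004 and 0.004 m and y of blank in the frame of flip_pocket between -0.004 and 0.004 m and z of blank in the frame of flip_pocket between -0.0025 and 0.0025 m and x of blank_clip in the frame of flip_pocket above 0.05 m and angle between the x axis of blank and the x axis of flip_pocket, either way round below 0.06 rad and angle between the z axis of blank and the z axis of flip_pocket, either way round below 0.05 rad and contact force between the fingers and blank below 0.3 N and value of joint flip below 0.1 rad), for 0.2 s.
2. the flip plate is swung right over and the blank is face-down in the nest (x of blank in the frame of nest between -0.004 and 0.004 m and y of blank in the frame of nest between -0.004 and 0.004 m and z of blank in the frame of nest between 0.0095 and 0.0145 m and x of blank_clip in the frame of nest above 0.05 m and angle between the x axis of blank and the x axis of nest, either way round below 0.06 rad and angle between the z axis of blank and the z axis of nest, either way round below 0.05 rad and angle between blank's own z axis and vertical above 3 rad and value of joint flip above 2.95 rad), for 0.1 s.
At the end, for the whole second after the job is handed in: The blank lies face-down in the nest, within 4 mm of its centre along and across, within 2.5 mm of fully down, square within 0.06 rad and flat within 0.05 rad, cut-off corner at the slanting wall, at rest; the flip plate is back open (within 0.12 rad) (x of blank in the frame of nest between -0.004 and 0.004 m and y of blank in the frame of nest between -0.004 and 0.004 m and z of blank in the frame of nest between 0.0095 and 0.0145 m and x of blank_clip in the frame of nest above 0.05 m and angle between the x axis of blank and the x axis of nest, either way round below 0.06 rad and angle between the z axis of blank and the z axis of nest, either way round below 0.05 rad and angle between blank's own z axis and vertical above 3 rad and linear speed of blank below 0.02 m/s and angular speed of blank below 0.2 rad/s and contact force between the fingers and blank below 0.3 N and value of joint flip below 0.12 rad); the robot touches nothing.
It fails at once if the plain bar is shifted more than 25 mm (distance of bar from where it was at the start of the episode above 0.025 m).
It fails at once if the sharpening stone is shifted more than 25 mm (distance of stone from where it was at the start of the episode above 0.025 m).
It fails at once if the tin is shifted more than 25 mm (distance of tin from where it was at the start of the episode above 0.025 m).
It fails at once if the try square is shifted more than 25 mm (distance of square from where it was at the start of the episode above 0.025 m).
It also fails if it takes over 72 s, if anything falls off the work surface, if the arm or the gripper's body presses on something with over 40 N, if the wrist force passes 120 N, or if a joint passes its speed limit or range.

## Working session

There is one attempt and no reset: what is moved stays moved. The work goes in short steps, Python scripts to look and compute and a tool call to move; the robot and the scene stay as the last step left them, time stands still between calls to the robot, and variables do not carry over. Pictures are saved under pics/ and viewed, and the job is handed in when it is done.

Besides the shell and the picture viewer there is one more tool, called after ">>>" by a JSON object that holds its "op" and its "data". servo_tool: Moves the arm, as the interface text tells. Its arguments: {"type":"object","properties":{"increments":{"type":"array"},"gripper":{"type":"number"},"newtons":{"type":"number"}},"required":["increments"]}

```bash
mkdir -p pics; ls
cat > h.py <<'E'
import numpy as np, cv2
from rig import ctrl
def save(name,fn):
    im=ctrl.grab_frame(name); cv2.imwrite('pics/'+fn,im[:,:,::-1]); return im
E
python3 - <<'E'
from h import *
np.set_printoptions(precision=3,suppress=True)
print(ctrl.get_obs(), ctrl.tips_ahead)
for n in ('side','top','wrist'):
    save(n,n+'0.png'); m=ctrl.camera_model(n); print(n,{k:(np.array(v) if not isinstance(v,str) else v) for k,v in m.items()})
E
```

```text
pics
{'clock': 0.0, 'joint_positions': array([ 59.581,   9.112,  91.572,  -0.002,  79.421, -12.039]), 'joint_velocities': array([-0.027,  0.005, -0.012, -0.037,  0.047,  0.038]), 'tau': array([  0.   , -39.599, -33.143,  -0.   ,   0.008,  -0.   ]), 'eef_pos': array([181.11 , 545.247, 302.921]), 'tool_rot': array([-179.98 ,    0.104,   71.62 ]), 'ft_force': array([ 0.591, -0.018, -0.338]), 'wrist_torque': array([ 0.014,  0.011, -0.005]), 'finger_gap': 85.62961277734618} 72.6
side {'K': array([[512.279,   0.   , 323.451],
       [  0.   , 512.279, 187.321],
       [  0.   ,   0.   ,   1.   ]]), 'extrinsics': array([[    0.99 ,    -0.138,     0.004,  -509.871],
       [    0.1  ,     0.738,     0.667,  -113.097],
       [   -0.096,    -0.66 ,     0.745, -1784.289],
       [    0.   ,     0.   ,     0.   ,     1.   ]])}
top {'K': array([[480.385,   0.   , 318.821],
       [  0.   , 480.385, 205.093],
       [  0.   ,   0.   ,   1.   ]]), 'extrinsics': array([[   -0.02 ,    -1.   ,    -0.002,    21.487],
       [    0.998,    -0.02 ,     0.062,  -533.158],
       [   -0.062,    -0.001,     0.998, -1405.93 ],
       [    0.   ,     0.   ,     0.   ,     1.   ]])}
wrist {'K': array([[309.707,   0.   , 322.812],
       [  0.   , 309.707, 201.223],
       [  0.   ,   0.   ,   1.   ]]), 'extrinsics': array([[   0.315,    0.949,   -0.001, -575.431],
       [  -0.903,    0.3  ,   -0.309,   39.548],
       [  -0.293,    0.098,    0.951, -380.654],
       [   0.   ,    0.   ,    0.   ,    1.   ]])}
```

View pics/side0.png

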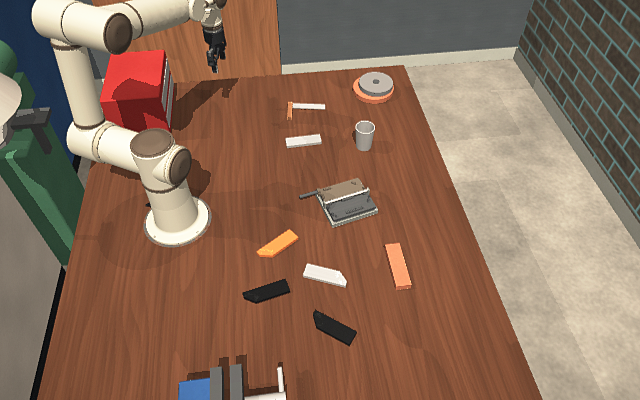

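View pics/top0.png

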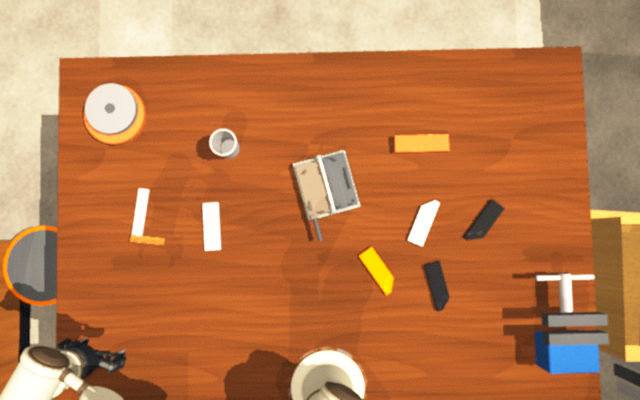

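View pics/wrist0.png

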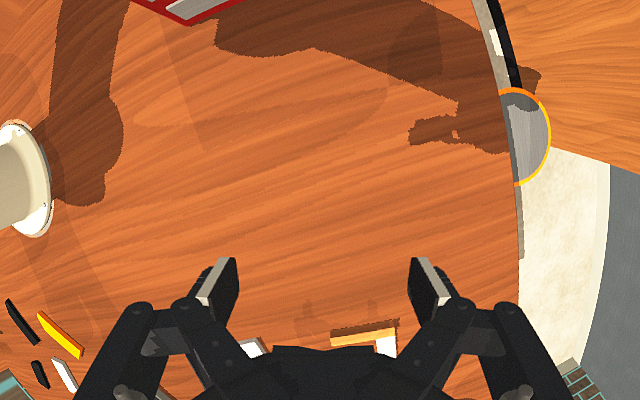

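The top picture shows the jig at (325,185), the white blank with its cut corner at (423,222), the plain bar at (212,226), and black/orange look-alikes around (377,270), (437,285) and (484,220). The side picture agrees with this.

```bash
cat >> h.py <<'E'
def ray(name,uv,m=None):
    m=m or ctrl.camera_model(name); K=np.array(m['K']);E=np.array(m['extrinsics']);R=E[:3,:3];t=E[:3,3]
    uv=np.atleast_2d(uv).astype(float)
    a=(uv[:,0]-K[0,2])/K[0,0]; b=(uv[:,1]-K[1,2])/K[1,1]
    if name=='wrist':
        r=np.hypot(a,b)+1e-12; d=np.stack([np.sin(r)*a/r,-np.sin(r)*b/r,-np.cos(r)],1)
    else: d=np.stack([a,-b,-np.ones_like(a)],1)
    return -R.T@t, d@R
def onz(name,uv,z,m=None):
    c,d=ray(name,uv,m); s=(z-c[2])/d[:,2]; return c+s[:,None]*d
def proj(name,P,m=None):
    m=m or ctrl.camera_model(name); K=np.array(m['K']);E=np.array(m['extrinsics'])
    p=np.atleast_2d(P)@E[:3,:3].T+E[:3,3]; x,y,z=p[:,0],-p[:,1],-p[:,2]
    if name=='wrist':
        r=np.hypot(x,y)+1e-12; th=np.arctan2(r,z); return np.stack([K[0,0]*th*x/r+K[0,2],K[1,1]*th*y/r+K[1,2]],1)
    return np.stack([K[0,0]*x/z+K[0,2],K[1,1]*y/z+K[1,2]],1)
E
python3 - <<'E'
from h import *
np.set_printoptions(precision=1,suppress=True)
for cam in('top','side'):
    im=save(cam,cam+'1.png')
    for t in('blank','bar','jig','flip_handle','flip_pocket','stone','tin','square'):
        try:
            for d in ctrl.silhouettes(cam,t)[:3]:
                px=d['pixels']; ys,xs=np.nonzero(px); c=[xs.mean(),ys.mean()]
                print(cam,t,round(d['score'],2),np.array(d['rect']),np.array(c),'z0:',onz(cam,c,12 if t in('blank','bar') else 30)[0])
                if cam=='top' and t=='blank':
                    r=cv2.minAreaRect(np.stack([xs,ys],1).astype(np.float32)); print(onz(cam,cv2.boxPoints(r),12))
        except Exception as e: print(t,e)
im=cv2.imread('pics/top1.png')
cv2.imwrite('pics/topz.png',cv2.resize(im[120:300,260:500],None,fx=3.3,fy=3.3,interpolation=cv2.INTER_CUBIC))
print(ctrl.get_obs()['clock'])
E
```

```text
top blank 0.87 [483.8 219.   38.   41.8] [484.2 221.1] z0: [ 476.2 -478.1   12. ]
[[ 433.9 -410.6   12. ]
 [ 543.6 -500.8   12. ]
 [ 509.1 -542.9   12. ]
 [ 399.8 -452.6   12. ]]
top blank 0.76 [378.  272.4  33.4  41.7] [377.3 270.4] z0: [ 337.6 -157.7   12. ]
[[ 381.2 -102.5   12. ]
 [ 407.2 -142.8   12. ]
 [ 290.8 -218.    12. ]
 [ 265.1 -177.9   12. ]]
top blank 0.69 [439.4 285.4  25.5  48.5] [436.9 284.2] z0: [ 293.8 -331.5   12. ]
[[ 351.  -294.1   12. ]
 [ 362.1 -343.    12. ]
 [ 226.4 -372.1   12. ]
 [ 215.4 -323.4   12. ]]
top bar 0.73 [210.  226.8  21.8  43.7] [211.1 226.5] z0: [476.9 331.1  12. ]
top jig 0.75 [327.8 195.4  65.2  90.3] [325.4 186.5] z0: [587.1  -9.9  30. ]
top flip_handle 0.72 [314.4 200.8  37.6  82.8] [314.7 190.8] z0: [575.   21.9  30. ]
top flip_pocket 0.59 [316.1 201.   39.5  83.6] [314.6 190.7] z0: [575.3  22.1  30. ]
top stone 0.58 [421.2 146.6  58.6  17.4] [421.  143.7] z0: [ 708.1 -295.    30. ]
top tin 0.85 [222.5 143.1  25.8  29.9] [223.8 143.9] z0: [719.8 288.1  30. ]
top square 0.64 [147.1 215.8  36.6  54.4] [142.1 222. ] z0: [493.6 529.1  30. ]

[... 279 characters left out ...]
3  12.7] [303.5 140.7] z0: [480.3 328.6  12. ]
side jig 0.96 [338.4 202.4  75.8  48.3] [344.6 202.3] z0: [586.5 -24.7  30. ]
side flip_pocket 0.63 [333.6 191.4  68.1  23.7] [338.9 190.9] z0: [574.8  31.   30. ]
side stone 0.55 [397.1 265.9  25.8  45.7] [397.3 266.1] z0: [ 708.2 -308.6   30. ]
side tin 0.71 [366.1 135.4  23.2  28.5] [364.6 134.9] z0: [723.1 310.7  30. ]
side tin 0.41 [338.4 205.8  80.2  46.7] [344.2 201.9] z0: [585.3 -22.7  30. ]
side square 0.68 [324.6 274.4  39.7  24.2] [324.3 274.8] z0: [ 474.1 -309.2   30. ]
side square 0.51 [305.2 110.8  37.   16.5] [301.4 107.1] z0: [493.1 515.1  30. ]
side square 0.34 [331.1 190.3  65.8  24. ] [338.1 190.7] z0: [572.3  32.2  30. ]
1.05
```

View pics/topz.png

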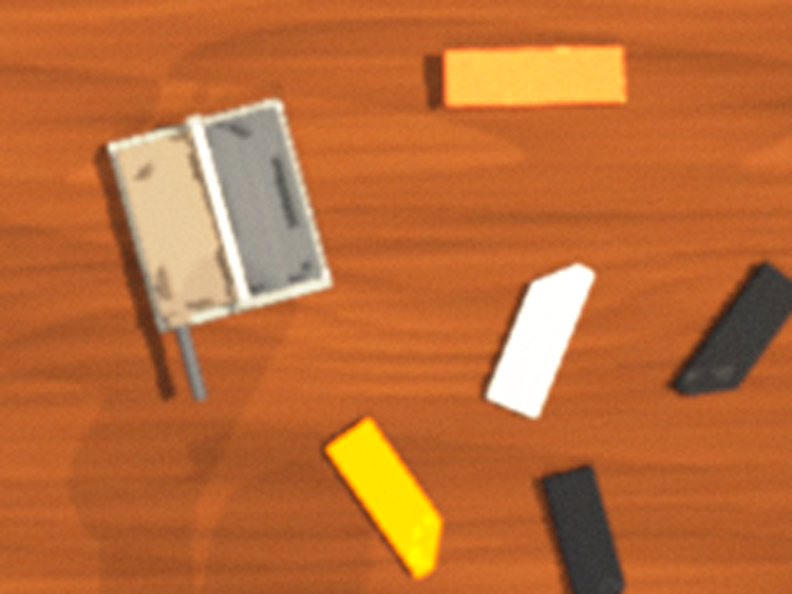

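The blank (white, cut corner up-left) lies near (477,-299) at a yaw of about -23°. The jig has a yaw of about +15°, with the plate on the left and the handle pointing towards the robot. Next I'll work out what the wrist camera sees so I can plan where to look from.

Run:
```python
from h import *
from scipy.spatial.transform import Rotation as Ro
np.set_printoptions(precision=2,suppress=True)
o=ctrl.get_obs(); m=ctrl.camera_model('wrist');E=np.array(m['extrinsics'])
R=Ro.from_euler('xyz',o['tool_rot'],degrees=True).as_matrix()
c=-E[:3,:3].T@E[:3,3]
print('cam in tool',R.T@(c-o['eef_pos']),'\naxes in tool (cols right,up,back)\n',R.T@E[:3,:3].T)
print(onz('top',[[423,222]],12), onz('top',[[260+513/3.3,120+405/3.3],[260+575/3.3,120+270/3.3],[260+540/3.3,120+340/3.3]],12))
print('jig corners',onz('top',[[260+u/3.3,120+v/3.3] for u,v in((108,147),(277,100),(330,285),(162,330),(182,328),(201,400),(193,120),(242,300))],43))
```

```text
cam in tool [  1.04 -79.92 -70.58] 
axes in tool (cols right,up,back)
 [[ 1.    0.   -0.  ]
 [ 0.   -0.95 -0.31]
 [-0.    0.31 -0.95]]
[[ 477.29 -296.93   12.  ]] [[ 416.54 -272.58   12.  ]
 [ 536.51 -332.31   12.  ]
 [ 474.2  -298.71   12.  ]]
jig corners [[ 652.07   84.42   43.  ]
 [ 690.95  -66.15   43.  ]
 [ 525.7  -108.92   43.  ]
 [ 489.11   39.7    43.  ]
 [ 490.51   22.09   43.  ]
 [ 427.06    6.69   43.  ]
 [ 674.61    8.69   43.  ]
 [ 514.06  -31.18   43.  ]]
```

>>> {"op": "servo_tool", "data": {"increments": [{"translation": [25, -36, 2], "dr": [0, 0, 2.2]}, {"translation": [25, -36, 2], "dr": [0, 0, 2.2]}, {"translation": [25, -36, 2], "dr": [0, 0, 2.2]}, {"translation": [25, -36, 2], "dr": [0, 0, 2.2]}, {"translation": [25, -36, 2], "dr": [0, 0, 2.2]}, {"translation": [25, -36, 2], "dr": [0, 0, 2.2]}, {"translation": [25, -36, 2], "dr": [0, 0, 2.2]}, {"translation": [25, -36, 2], "dr": [0, 0, 2.2]}, {"translation": [25, -36, 2], "dr": [0, 0, 2.2]}, {"translation": [25, -36, 2], "dr": [0, 0, 2.2]}, {"translation": [25, -36, 2], "dr": [0, 0, 2.2]}, {"translation": [25, -36, 2], "dr": [0, 0, 2.2]}, {"translation": [25, -36, 2], "dr": [0, 0, 2.2]}, {"translation": [25, -36, 2], "dr": [0, 0, 2.2]}, {"translation": [25, -36, 2], "dr": [0, 0, 2.2]}, {"translation": [0, 0, 0], "dr": [0, 0, 0]}]}}

```text
clock: 2.65
eef_pos: [565.8, -18.5, 336.9]
tool_rot: [179.5, -0.1, 106.3]
ft_force: [-1.2, 1.1, -0.3]
finger_gap: 85.3
```

Run:
```python
from h import *
import pickle
m=ctrl.camera_model('wrist'); o=ctrl.get_obs(); im=save('wrist','w1.png'); pickle.dump((m,o),open('w1.pkl','wb'))
print(o['joint_velocities'],o['eef_pos'],o['clock'])
```

```text
[ 2.11860512 -1.75795079  2.25124687  2.3328461   1.91677752  1.39258365] [565.78060969 -18.53131681 336.91593921] 2.65
```

View pics/w1.png

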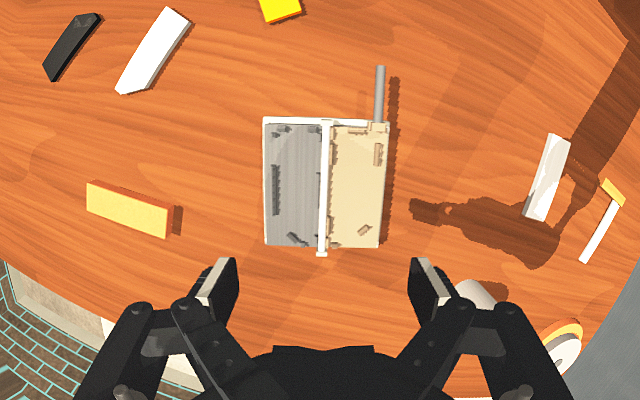

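Run:
```python
import cv2
im=cv2.imread('pics/w1.png'); cv2.imwrite('pics/w1z.png',cv2.resize(im[55:265,240:420],None,fx=2.8,fy=2.8,interpolation=cv2.INTER_CUBIC))
```

```text
(no output)
```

View pics/w1z.png

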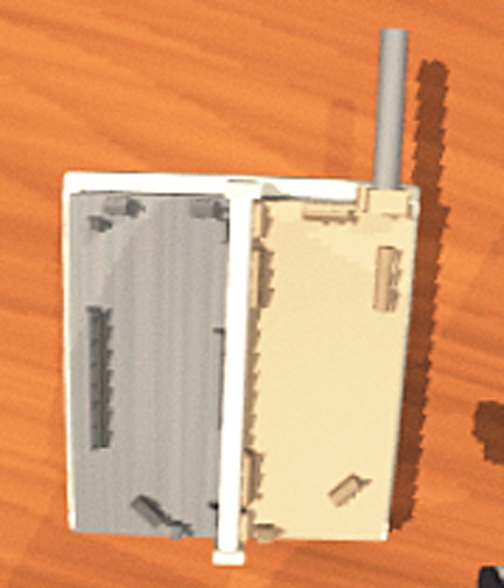

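>>> {"op": "servo_tool", "data": {"increments": [{"translation": [0, 10, -25], "dr": [0, 0, -0.3]}, {"translation": [0, 10, -30], "dr": [0.5, 0, -0.3]}, {"translation": [0, 10, -30], "dr": [0, 0, -0.3]}, {"translation": [0, 10, -30], "dr": [0, 0, 0]}, {"translation": [0, 5, -25], "dr": [0, 0, 0]}, {"translation": [0, 0, 0], "dr": [0, 0, 0]}, {"translation": [0, 0, 0], "dr": [0, 0, 0]}]}}

```text
clock: 3.4
eef_pos: [561.1, 36.4, 195.1]
tool_rot: [179.3, -0.7, 105.5]
ft_force: [0.9, 0.3, -0.4]
finger_gap: 85.4
```

Run:
```python
from h import *
import pickle
m=ctrl.camera_model('wrist'); o=ctrl.get_obs(); im=save('wrist','w2.png'); pickle.dump((m,o),open('w2.pkl','wb'))
print(o['joint_velocities'],o['eef_pos'],o['tool_rot'],o['clock'])
im=cv2.imread('pics/w2.png');cv2.imwrite('pics/w2z.png',cv2.resize(im[0:300,180:520],None,fx=2,fy=2,interpolation=cv2.INTER_CUBIC))
```

```text
[0.84835755 0.13292374 1.65324662 0.1170722  0.15351213 0.34244574] [561.08994428  36.3693038  195.10870591] [179.28456572  -0.67656492 105.51838276] 3.4
```

View pics/w2z.png

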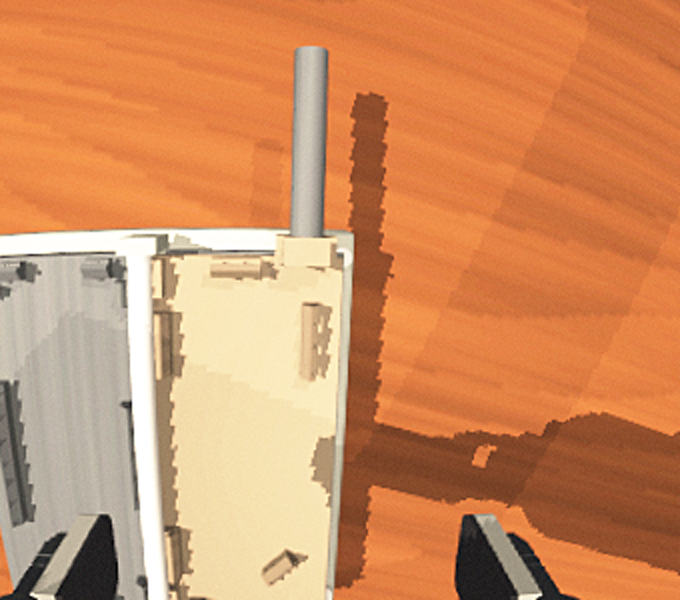

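```bash
cat >> h.py <<'E'
import pickle
from scipy.optimize import least_squares
def tri(obs):
    "obs: list of (cam,model,uv)"
    A=np.zeros((3,3));b=np.zeros(3);L=[]
    for cam,m,uv in obs:
        c,d=ray(cam,uv,m);d=d[0]/np.linalg.norm(d[0]);P=np.eye(3)-np.outer(d,d);A+=P;b+=P@c;L.append((c,P))
    X=np.linalg.solve(A,b); return X,[round(float(np.linalg.norm(P@(X-c))),2) for c,P in L]
def frame(x,y,z,yaw):
    a=np.radians(yaw);T=np.eye(4);T[:2,:2]=[[np.cos(a),-np.sin(a)],[np.sin(a),np.cos(a)]];T[:3,3]=[x,y,z];return T
def tp(T,P): return np.atleast_2d(P)@T[:3,:3].T+T[:3,3]
E
python3 - <<'E'
from h import *
np.set_printoptions(precision=1,suppress=True)
m1,_=pickle.load(open('w1.pkl','rb'));m2,_=pickle.load(open('w2.pkl','rb'))
z1=lambda u,v:[240+u/2.8,55+v/2.8]; z2=lambda u,v:[180+u/2,v/2]
F={'tip':((394,30),(311,48)),'root':((388,186),(307,236)),'endfence':((327,204),(237,258)),'endfence_in':((330,218),(237,276)),'slant mid':((349,489),(284,567)),'outerfence L near':((387,246),(312,304)),'outerfence far':((388,310),(312,380)),'blockcornerR':((412,190),(335,240)),'hinge-x':((240,184),(145,240))}
for k,(a,b) in F.items():
    X,e=tri([('wrist',m1,z1(*a)),('wrist',m2,z2(*b))]); 
    print(k,X,e,onz('wrist',[z1(*a)],43,m1)[0],onz('wrist',[z2(*b)],43,m2)[0])
E
```

```text
tip [429.1  11.7  50.4] [0.0, 0.0] [427.8  12.8  43. ] [427.2  11.6  43. ]
root [492.5  27.8  55.4] [0.52, 0.52] [492.1  30.   43. ] [493.5  28.7  43. ]
endfence [507.1   6.9  48.4] [0.09, 0.09] [507.2   7.6  43. ] [507.7   6.8  43. ]
endfence_in [511.9   8.8  57.1] [0.26, 0.26] [512.6  10.6  43. ] [514.    8.4  43. ]
slant mid [627.8  57.5  42.2] [0.15, 0.15] [627.5  57.4  43. ] [627.2  57.2  43. ]
outerfence L near [516.4  36.9  46.1] [0.06, 0.06] [516.7  37.6  43. ] [516.8  37.2  43. ]
outerfence far [540.9  43.6  56.3] [0.22, 0.22] [543.1  46.9  43. ] [544.4  45.2  43. ]
blockcornerR [490.9  36.6  61. ] [0.56, 0.56] [490.5  40.4  43. ] [492.2  38.7  43. ]
hinge-x [510.5 -29.3  32.3] [0.21, 0.21] [509.7 -29.7  43. ] [509.5 -27.2  43. ]
```

```bash
cat >> h.py <<'E'
def outline(o,sx=1):
    # blank outline offset by o, cut at +x,+y
    a=70+o;b=23+o;k=63+o*1.4142+0
    return np.array([[-a,-b],[a,-b],[a,k-a],[k-b,b],[-a,b]])
def overlay(src,cam,m,T,fn,box,f,hx=None):
    im=cv2.imread('pics/'+src);x0,y0,x1,y1=box
    im=cv2.resize(im[y0:y1,x0:x1],None,fx=f,fy=f,interpolation=cv2.INTER_CUBIC)
    def pl(P,col,closed=True):
        P=np.array(P,float)
        Q=np.concatenate([np.linspace(P[i],P[(i+1)%len(P)],12) for i in range(len(P) if closed else len(P)-1)])
        uv=proj(cam,tp(T,Q),m);uv=(uv-[x0,y0]+0.5)*f-0.5
        cv2.polylines(im,[np.round(uv).astype(int).reshape(-1,1,2)],False,col,1,cv2.LINE_AA)
    for o,z,c in((1.5,0,(255,0,0)),(5,10,(0,0,255))):
        P=outline(o); pl(np.c_[P,np.full(5,z)],c)
    M=outline(1.5)*[1,-1]+[0,-70]; pl(np.c_[M,np.zeros(5)],(255,0,255))
    pl([[-150,-35,7],[90,-35,7]],(0,255,0),False)
    if hx is not None: pl([[hx-68,25,7],[hx,25,7]],(0,255,0),False)
    cv2.imwrite('pics/'+fn,im)
E
python3 - <<'E'
from h import *
m1,_=pickle.load(open('w1.pkl','rb'));m2,_=pickle.load(open('w2.pkl','rb'))
T=frame(584,26.5,36,14.6)
overlay('w2.png','wrist',m2,T,'w2o.png',(180,0,450,300),2,-86.5)
overlay('w1.png','wrist',m1,T,'w1o.png',(240,55,420,265),2.8,-86.5)
E
```

```text
(no output)
```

View pics/w2o.png

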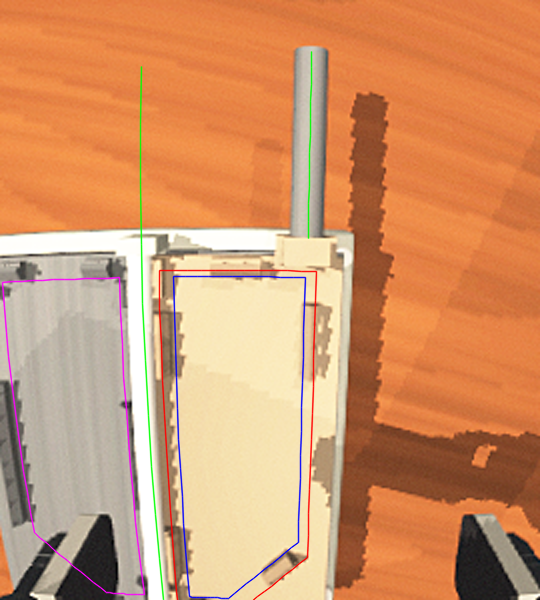

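View pics/w1o.png

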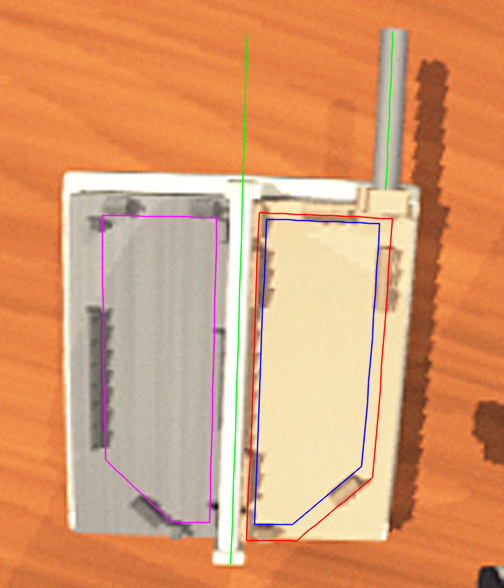

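The overlays match the fences, hinge and handle to within about 1 mm in both views. The pocket is at (584, 26.5, 36) with a yaw of 14.6°, and the handle grip point is at about (460, 20, 43). Next I'll look at the blank.

>>> {"op": "servo_tool", "data": {"increments": [{"translation": [-12, -42, 3], "dr": [0, 0, -5]}, {"translation": [-12, -42, 0], "dr": [0, 0, -5]}, {"translation": [-12, -42, 0], "dr": [0, 0, -5]}, {"translation": [-12, -42, 0], "dr": [0, 0, -5]}, {"translation": [-12, -42, 0], "dr": [0, 0, -5]}, {"translation": [-12, -42, 0], "dr": [0, 0, -5]}, {"translation": [-12, -40, 0], "dr": [0, 0, -5]}, {"translation": [-10, -35, 0], "dr": [0, 0, -4]}, {"translation": [0, 0, 0], "dr": [0, 0, 0]}, {"translation": [0, 0, 0], "dr": [0, 0, 0]}]}}

```text
clock: 4.45
eef_pos: [468.6, -307.8, 221.6]
tool_rot: [177.2, 0.1, 64.9]
ft_force: [0.0, 0.2, -0.6]
finger_gap: 85.3
```

```bash
cat >> h.py <<'E'
from scipy.spatial.transform import Rotation as Ro
def togo(pos,yaw):
    o=ctrl.get_obs(); R=Ro.from_euler('xyz',o['tool_rot'],degrees=True); T=Ro.from_euler('xyz',[180,0,yaw],degrees=True)
    print('at',o['eef_pos'].round(1),o['tool_rot'].round(2),'clock',o['clock'],'gap',round(o['finger_gap'],1),'F',o['ft_force'].round(1))
    print('shift',(np.array(pos)-o['eef_pos']).round(1),'rv',(T*R.inv()).as_rotvec(degrees=True).round(2))
def wshot(n):
    m=ctrl.camera_model('wrist'); o=ctrl.get_obs(); save('wrist',n+'.png'); pickle.dump((m,o),open(n+'.pkl','wb'))
    print(o['eef_pos'].round(1),o['tool_rot'].round(2),o['clock'],np.abs(o['joint_velocities']).max().round(2))
    return m,o
E
python3 - <<'E'
from h import *
m,o=wshot('w3')
for d in ctrl.silhouettes('wrist','blank')[:4]:
    ys,xs=np.nonzero(d['pixels']); print(d['score'],d['rect'],len(xs),onz('wrist',[[xs.mean(),ys.mean()]],12,m))
E
```

```text
[ 468.6 -307.8  221.6] [1.7719e+02 1.3000e-01 6.4950e+01] 4.45 1.87
0.87 [188.4, 236.2, 43.5, 106.0] 3738 [[ 465.21447701 -466.16188607   12.        ]]
0.84 [223.4, 46.8, 107.0, 93.6] 5017 [[ 311.74598875 -327.18409856   12.        ]]
0.78 [341.1, 179.3, 50.8, 140.8] 6627 [[ 469.35768012 -291.63103854   12.        ]]
0.73 [435.2, 25.9, 94.1, 51.3] 2564 [[ 373.07012322 -143.06383838   12.        ]]
```

View pics/w3.png

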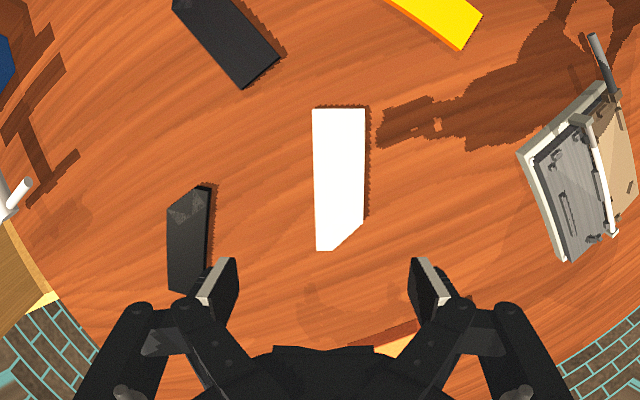

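The white blank is at (340,179), with its cut corner at lower right, which is +x,+y. I'll fit its outline.

```bash
cat >> h.py <<'E'
def fitblank(src,m,roi,x0,cam='wrist',zfit=False,thr=225):
    im=cv2.imread('pics/'+src); a=(im.min(2)>thr).astype(np.uint8)
    M=np.zeros_like(a);M[roi[1]:roi[3],roi[0]:roi[2]]=1;a*=M
    n,l,s,_=cv2.connectedComponentsWithStats(a);k=1+np.argmax(s[1:,4]);a=(l==k).astype(np.uint8)
    c=max(cv2.findContours(a,cv2.RETR_EXTERNAL,cv2.CHAIN_APPROX_NONE)[0],key=len)[:,0,:].astype(float)
    def res(p):
        z=p[3] if zfit else 12
        P=outline(0);Q=np.concatenate([np.linspace(P[i],P[(i+1)%5],80,endpoint=False) for i in range(5)])
        uv=proj(cam,tp(frame(p[0],p[1],z,p[2]),np.c_[Q,0*Q[:,0]]),m)
        ct=cv2.pointPolygonTest
        poly=uv.astype(np.float32).reshape(-1,1,2)
        return np.array([ct(poly,(float(u),float(v)),True) for u,v in c])-0.4
    r=least_squares(res,x0 if zfit else x0[:3],loss='soft_l1',diff_step=1e-4)
    print('fit',r.x.round(2),'rms px',np.sqrt((res(r.x)**2).mean()).round(2),'n',len(c),'bbox',s[k]); return r.x
E
python3 - <<'E'
from h import *
m,o=pickle.load(open('w3.pkl','rb'))
for thr in(200,225): fitblank('w3.png',m,(290,90,390,262),[472,-298,-26,12],thr=thr); 
x=fitblank('w3.png',m,(290,90,390,262),[472,-298,-26,12],zfit=True)
m1,o1=pickle.load(open('w1.pkl','rb'))
fitblank('w1.png',m1,(105,0,200,100),[472,-298,-26,12])
overlay('w3.png','wrist',m,frame(x[0],x[1],12,x[2]),'w3o.png',(270,80,410,280),3)
E
```

```text
fit [ 479.19 -295.59  -23.85] rms px 0.43 n 352 bbox [ 312  109   53  142 6635]
fit [ 479.12 -295.61  -23.71] rms px 0.34 n 351 bbox [ 312  109   53  142 6574]
fit [ 478.9  -295.59  -23.74   13.15] rms px 0.3 n 351 bbox [ 312  109   53  142 6574]
fit [ 478.36 -294.33  -23.77] rms px 0.38 n 199 bbox [ 115    6   73   88 2461]
```

View pics/w3o.png

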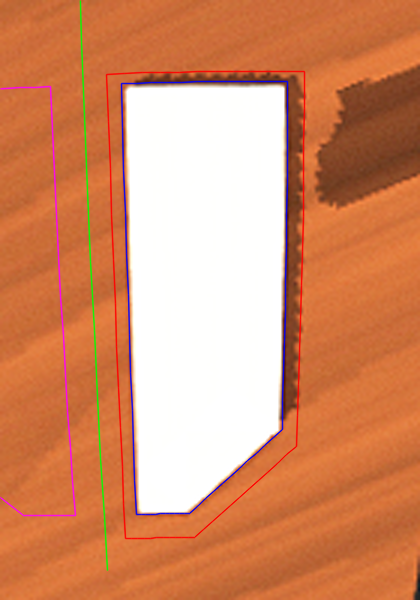

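Run:
```python
from h import *
im=cv2.imread('pics/w3.png');cv2.imwrite('pics/f.png',cv2.resize(im[240:400,170:480],None,fx=2.5,fy=2.5))
m,o=pickle.load(open('w3.pkl','rb'));R=Ro.from_euler('xyz',o['tool_rot'],degrees=True)
for uv,x in(((238,259),-42.7),((232,257),-42.7),((412,259),42.7),((240,300),-42.7),((430,257),42.7)):
    c,d=ray('wrist',[uv],m); ct=R.inv().apply(c-o['eef_pos']);dt=R.inv().apply(d[0]); s=(x-ct[0])/dt[0]; print(uv,(ct+s*dt).round(1))
print(ctrl.tips_ahead)
```

```text
(238, 259) [-42.7  -4.1  66.6]
(232, 257) [-42.7 -10.1  57.4]
(412, 259) [ 42.7 -11.4  53.2]
(240, 300) [-42.7  17.3  59.8]
(430, 257) [ 42.7 -24.1  31.3]
72.6
```

View pics/f.png

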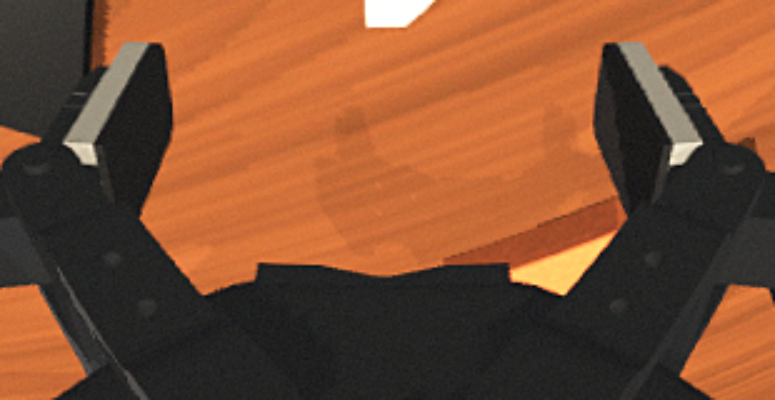

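Run:
```python
from h import *
togo([479,-295.4,72],66.3)
```

```text
at [ 469.  -306.8  221.3] [1.772e+02 1.300e-01 6.506e+01] clock 4.55 gap 85.8 F [0.7 0.1 0.1]
shift [  10.    11.4 -149.3] rv [1.27 2.49 1.23]
```

>>> {"op": "servo_tool", "data": {"increments": [{"translation": [4, 4, -25], "dr": [0.5, 1, 0.5]}, {"translation": [3, 4, -25], "dr": [0.5, 1, 0.5]}, {"translation": [3, 3, -25], "dr": [0.2, 0.5, 0.2]}, {"translation": [0, 0, -20], "dr": [0, 0, 0]}, {"translation": [0, 0, -12], "dr": [0, 0, 0]}, {"translation": [0, 0, 0], "dr": [0, 0, 0]}]}}

```text
clock: 5.15
eef_pos: [483.2, -288.4, 114.5]
tool_rot: [179.8, 0.1, 67.1]
ft_force: [-0.6, -0.6, -0.0]
finger_gap: 85.1
```

Run:
```python
from h import *
togo([479,-295.4,72],66.3)
```

```text
at [ 483.2 -288.4  114.5] [1.7977e+02 1.0000e-01 6.7060e+01] clock 5.15 gap 85.1 F [-0.6 -0.6 -0. ]
shift [ -4.2  -7.  -42.5] rv [ 0.18  0.17 -0.76]
```

>>> {"op": "servo_tool", "data": {"increments": [{"translation": [-2, -4, -18], "dr": [0, 0, -0.4]}, {"translation": [-2, -3, -14], "dr": [0.1, 0.1, -0.3]}, {"translation": [0, 0, -6], "dr": [0, 0, 0]}, {"translation": [0, 0, 0], "dr": [0, 0, 0]}, {"translation": [0, 0, 0], "dr": [0, 0, 0]}]}}

```text
clock: 5.65
eef_pos: [481.9, -295.8, 79.4]
tool_rot: [179.6, 0.2, 66.5]
ft_force: [-0.6, 0.2, 0.4]
finger_gap: 85.7
```

Run:
```python
from h import *
togo([479,-295.4,72],66.3)
wshot('w4')
```

```text
at [ 481.9 -295.8   79.4] [1.7956e+02 1.6000e-01 6.6510e+01] clock 5.65 gap 85.7 F [-0.6  0.2  0.4]
shift [-2.9  0.4 -7.4] rv [ 0.32  0.34 -0.21]
[ 481.9 -295.8   79.4] [1.7956e+02 1.6000e-01 6.6510e+01] 5.65 0.21
```

View pics/w4.png

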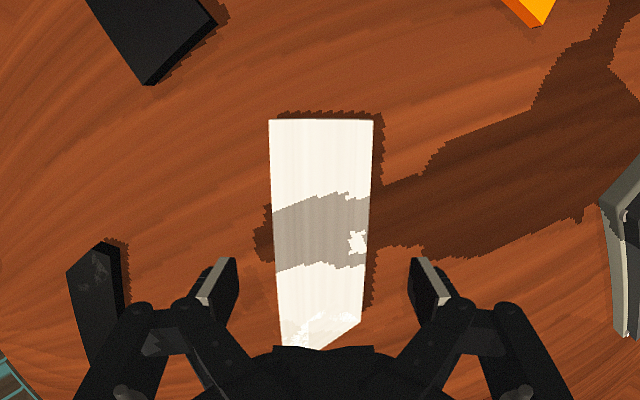

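>>> {"op": "servo_tool", "data": {"increments": [{"translation": [-3, 0.4, -6], "dr": [0.3, 0.3, -0.2]}, {"translation": [0, 0, -2], "dr": [0, 0, 0]}, {"translation": [0, 0, 0], "dr": [0, 0, 0]}]}}

```text
clock: 6.0
eef_pos: [479.4, -296.0, 72.4]
tool_rot: [179.8, 0.0, 66.3]
ft_force: [-0.2, -0.6, 0.2]
finger_gap: 85.2
```

Run:
```python
from h import *
togo([479,-295.4,72],66.3)
```

```text
at [ 479.4 -296.    72.4] [1.7984e+02 4.0000e-02 6.6300e+01] clock 6.0 gap 85.2 F [-0.2 -0.6  0.2]
shift [-0.4  0.6 -0.4] rv [ 0.1   0.13 -0.  ]
```

Aligned, so I'll close.

>>> {"op": "servo_tool", "data": {"increments": [{"translation": [0, 0.3, 0], "dr": [0, 0, 0]}, {"translation": [0, 0, 0], "dr": [0, 0, 0]}, {"translation": [0, 0, 0], "dr": [0, 0, 0]}, {"translation": [0, 0, 0], "dr": [0, 0, 0]}, {"translation": [0, 0, 0], "dr": [0, 0, 0]}, {"translation": [0, 0, 0], "dr": [0, 0, 0]}, {"translation": [0, 0, 0], "dr": [0, 0, 0]}, {"translation": [0, 0, 0], "dr": [0, 0, 0]}], "gripper": -0.3, "newtons": 60}}

```text
clock: 6.8
eef_pos: [479.6, -296.0, 73.1]
tool_rot: [179.8, 0.1, 66.3]
ft_force: [0.4, 0.8, 0.7]
finger_gap: 44.2
```

Run:
```python
from h import *
togo([479,-295.4,72],66.3)
wshot('w5')
```

```text
at [ 479.6 -296.    73.1] [1.798e+02 7.000e-02 6.631e+01] clock 6.8 gap 44.2 F [0.4 0.8 0.7]
shift [-0.6  0.6 -1.1] rv [ 0.15  0.16 -0.01]
[ 479.6 -296.    73.1] [1.798e+02 7.000e-02 6.631e+01] 6.8 0.1
```

View pics/w5.png

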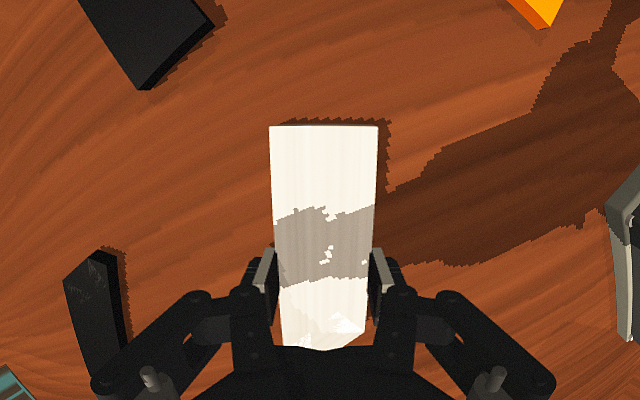

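>>> {"op": "servo_tool", "data": {"increments": [{"translation": [0, 0, 10], "dr": [0, 0, 0]}, {"translation": [0, 0, 20], "dr": [0, 0, 0]}, {"translation": [0, 0, 25], "dr": [0, 0, 0]}, {"translation": [0, 0, 30], "dr": [0, 0, 0]}, {"translation": [0, 0, 30], "dr": [0, 0, 0]}, {"translation": [5, 25, 10], "dr": [0, 0, 3]}, {"translation": [11, 36, 0], "dr": [0, 0, 4.2]}, {"translation": [11, 36, 0], "dr": [0, 0, 4.2]}, {"translation": [11, 36, 0], "dr": [0, 0, 4.2]}, {"translation": [11, 36, 0], "dr": [0, 0, 4.2]}, {"translation": [11, 36, 0], "dr": [0, 0, 4.2]}, {"translation": [11, 36, 0], "dr": [0, 0, 4.2]}, {"translation": [11, 30, 0], "dr": [0, 0, 4.2]}, {"translation": [8, 20, 0], "dr": [0, 0, 3]}, {"translation": [0, 0, 0], "dr": [0, 0, 0]}, {"translation": [0, 0, 0], "dr": [0, 0, 0]}]}}

```text
clock: 8.45
eef_pos: [557.4, 14.7, 192.9]
tool_rot: [-178.4, -0.7, 103.0]
ft_force: [-1.1, -0.8, -7.3]
finger_gap: 44.5
```

Run:
```python
from h import *
togo([584,26.5,150],104.6)
wshot('w6')
```

```text
at [557.4  14.7 192.9] [-178.42   -0.65  103.05] clock 8.45 gap 44.5 F [-1.1 -0.8 -7.3]
shift [ 26.6  11.8 -42.9] rv [-0.26 -1.69  1.54]
[557.4  14.7 192.9] [-178.42   -0.65  103.05] 8.45 1.2
```

View pics/w6.png

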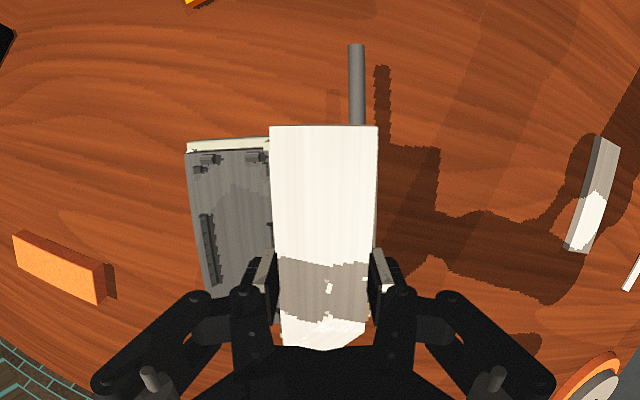

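Run:
```python
from h import *
np.set_printoptions(precision=2,suppress=True)
for n in('w5','w6'):
    m,o=pickle.load(open(n+'.pkl','rb'));R=Ro.from_euler('xyz',o['tool_rot'],degrees=True)
    im=cv2.imread('pics/'+n+'.png').astype(int)
    # subpixel corners: row of top edge at several cols, left/right edges at several rows
    g=im.min(2)
    pts=[]
    def cross(a):  # a 1d brightness
        k=np.argmax(np.abs(np.diff(a))); return k+0.5
    top=[(c,110+cross(g[110:145,c])) for c in range(280,370,10)]
    L=[(255+cross(g[r,255:290]),r) for r in range(135,235,10)]
    Rr=[(360+cross(g[r,360:395]),r) for r in range(135,200,10)]
    def tool(uv):
        c,d=ray('wrist',uv,m);ct=R.inv().apply(c-o['eef_pos']);dt=R.inv().apply(d);s=(61-ct[2])/dt[:,2];return ct+s[:,None]*dt
    T,l,r=tool(top),tool(L),tool(Rr)
    print(n,'end y',T[:,1],'\nL x',l[:,0],'\nR x',r[:,0])
    c,d=ray('wrist',[[323,355]],m)
```

```text
w5 end y [-70.96 -70.88 -70.82 -70.78 -70.76 -70.76 -70.79 -70.84 -70.91] 
L x [-22.18 -22.32 -22.04 -22.21 -21.95 -22.16 -21.93 -22.17 -21.97 -22.25] 
R x [24.04 24.61 24.33 24.5  24.69 24.45 24.22]
w6 end y [-70.26 -70.17 -70.11 -70.07 -70.05 -70.06 -70.08 -70.13 -70.2 ] 
L x [-22.03 -21.73 -22.33 -22.5  -22.25 -22.01 -22.23 -22.02 -22.29 -22.1 ] 
R x [24.18 24.76 24.48 24.65 25.29 24.6  24.83]
```

>>> {"op": "servo_tool", "data": {"increments": [{"translation": [9, 4, -10], "dr": [0, -0.8, 0.8]}, {"translation": [9, 4, -18], "dr": [-0.2, -0.8, 0.7]}, {"translation": [8, 3, -18], "dr": [0, 0, 0]}, {"translation": [0, 0, -12], "dr": [0, 0, 0]}, {"translation": [0, 0, 0], "dr": [0, 0, 0]}, {"translation": [0, 0, 0], "dr": [0, 0, 0]}]}}

```text
clock: 9.1
eef_pos: [583.5, 21.7, 130.3]
tool_rot: [-180.0, -0.1, 104.2]
ft_force: [0.3, 1.1, -5.4]
finger_gap: 44.0
```

Run:
```python
from h import *
togo([584.6,25.6,125],104.6)
```

```text
at [583.5  21.7 130.3] [-1.7996e+02 -7.0000e-02  1.0421e+02] clock 9.1 gap 44.0 F [ 0.3  1.1 -5.4]
shift [ 1.1  3.9 -5.3] rv [-0.06 -0.06  0.39]
```

>>> {"op": "servo_tool", "data": {"increments": [{"translation": [1, 4, -5], "dr": [0, 0, 0.4]}, {"translation": [0, 0, 0], "dr": [0, 0, 0]}, {"translation": [0, 0, 0], "dr": [0, 0, 0]}, {"translation": [0, 0, 0], "dr": [0, 0, 0]}]}}

```text
clock: 9.5
eef_pos: [585.3, 25.3, 127.0]
tool_rot: [179.9, 0.0, 104.6]
ft_force: [-0.1, -0.2, -6.2]
finger_gap: 44.0
```

Run:
```python
from h import *
togo([584.6,25.6,125],104.6)
wshot('w7')
im=cv2.imread('pics/w7.png');cv2.imwrite('pics/w7z.png',cv2.resize(im[0:350,170:470],None,fx=1.7,fy=1.7,interpolation=cv2.INTER_CUBIC))
```

```text
at [585.3  25.3 127. ] [179.88   0.   104.6 ] clock 9.5 gap 44.0 F [-0.1 -0.2 -6.2]
shift [-0.7  0.3 -2. ] rv [-0.03  0.12  0.  ]
[585.3  25.3 127. ] [179.88   0.   104.6 ] 9.5 0.52
```

View pics/w7z.png

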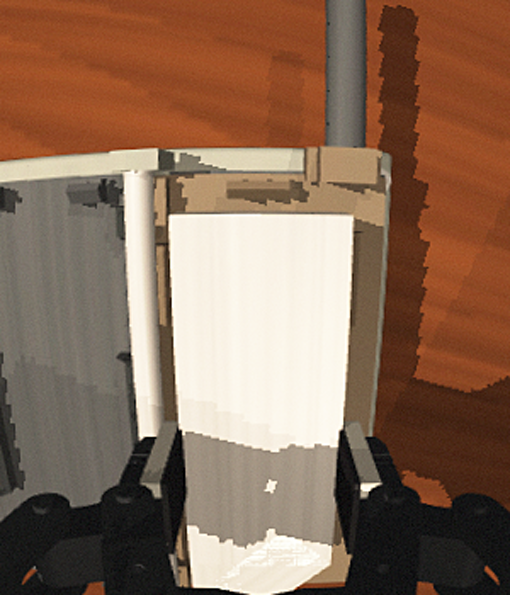

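Run:
```python
from h import *
m,o=pickle.load(open('w7.pkl','rb'))
overlay('w7.png','wrist',m,frame(584,26.5,36,14.6),'w7o.png',(230,0,430,260),2.3,-86.5)
```

```text
(no output)
```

View pics/w7o.png

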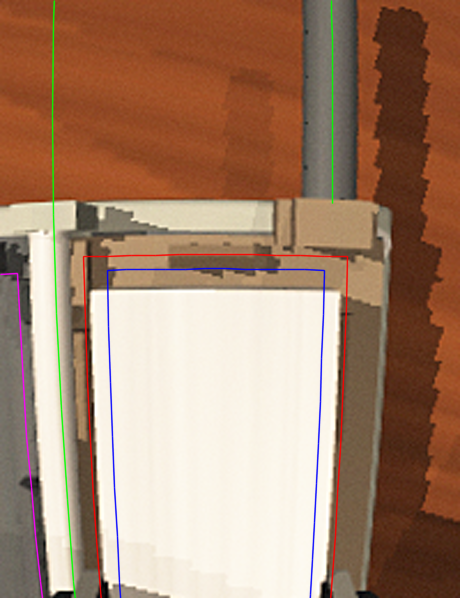

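>>> {"op": "servo_tool", "data": {"increments": [{"translation": [-0.3, 0.4, -5], "dr": [0, 0.1, 0]}, {"translation": [0, 0, -4], "dr": [0, 0, 0]}, {"translation": [0, 0, -3], "dr": [0, 0, 0]}, {"translation": [0, 0, 0], "dr": [0, 0, 0]}]}}

```text
clock: 9.95
eef_pos: [585.6, 25.4, 115.0]
tool_rot: [179.9, 0.0, 104.6]
ft_force: [-1.1, -1.8, -4.3]
finger_gap: 44.4
```

Run:
```python
from h import *
togo([585,25.7,109.5],104.6)
```

```text
at [585.6  25.4 115. ] [1.799e+02 5.000e-02 1.046e+02] clock 9.95 gap 44.4 F [-1.1 -1.8 -4.3]
shift [-0.6  0.3 -5.5] rv [ 0.02  0.11 -0.  ]
```

>>> {"op": "servo_tool", "data": {"increments": [{"translation": [-0.4, 0.3, -2], "dr": [0, 0, 0]}, {"translation": [0, 0, -2], "dr": [0, 0, 0]}, {"translation": [0, 0, -1], "dr": [0, 0, 0]}, {"translation": [0, 0, 0], "dr": [0, 0, 0]}]}}

```text
clock: 10.35
eef_pos: [585.1, 25.2, 109.7]
tool_rot: [179.9, 0.1, 104.6]
ft_force: [-0.3, -0.1, -6.6]
finger_gap: 44.2
```

>>> {"op": "servo_tool", "data": {"increments": [{"translation": [0, 0, -0.7], "dr": [0, 0, 0]}, {"translation": [0, 0, -0.3], "dr": [0, 0, 0]}, {"translation": [0, 0, 0], "dr": [0, 0, 0]}]}}

```text
clock: 10.65
eef_pos: [585.1, 25.3, 109.2]
tool_rot: [180.0, 0.1, 104.6]
ft_force: [-2.0, -2.3, -5.3]
finger_gap: 44.0
```

>>> {"op": "servo_tool", "data": {"increments": [{"translation": [0, 0, 0], "dr": [0, 0, 0]}, {"translation": [0, 0, 0], "dr": [0, 0, 0]}, {"translation": [0, 0, 0], "dr": [0, 0, 0]}, {"translation": [0, 0, 0], "dr": [0, 0, 0]}], "gripper": 0.25}}

```text
clock: 11.05
eef_pos: [588.3, 25.3, 112.3]
tool_rot: [179.5, 0.2, 104.6]
ft_force: [-0.3, -0.3, 0.1]
finger_gap: 53.4
```

Run:
```python
from h import *
togo([585,25.7,200],104.6)
wshot('w8')
```

```text
at [588.3  25.3 112.3] [179.48   0.22 104.6 ] clock 11.05 gap 53.4 F [-0.3 -0.3  0.1]
shift [-3.3  0.4 87.7] rv [ 0.08  0.56 -0.  ]
[588.3  25.3 112.3] [179.48   0.22 104.6 ] 11.05 0.47
```

View pics/w8.png

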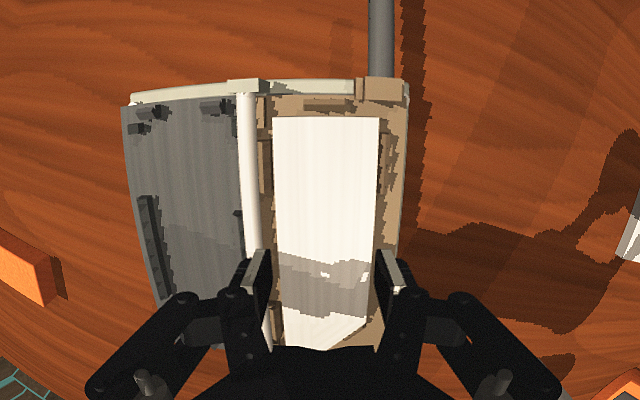

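>>> {"op": "servo_tool", "data": {"increments": [{"translation": [0, 0, 10], "dr": [0, 0, 0]}, {"translation": [0, 0, 20], "dr": [0, 0, 0]}, {"translation": [-6, 0, 30], "dr": [0, 0.3, 0]}, {"translation": [-8, 0, 30], "dr": [0, 0.3, 0]}, {"translation": [-5, 0, 10], "dr": [0, 0, 0]}, {"translation": [0, 0, 0], "dr": [0, 0, 0]}, {"translation": [0, 0, 0], "dr": [0, 0, 0]}]}}

```text
clock: 11.8
eef_pos: [568.5, 25.5, 218.2]
tool_rot: [179.9, 0.1, 104.6]
ft_force: [-0.3, -1.4, -0.8]
finger_gap: 53.5
```

Run:
```python
from h import *
togo([560,30,200],104.6)
m,o=wshot('w9')
T=frame(584.4,26.6,36,14.6)
overlay('w9.png','wrist',m,T,'w9o.png',(180,0,450,290),2.05,-86.5)
try:
  x=fitblank('w9.png',m,(240,60,420,330),[584,26,14.6,48],thr=190)
except Exception as e: print(e)
```

```text
at [568.5  25.5 218.2] [1.7995e+02 1.0000e-01 1.0460e+02] clock 11.8 gap 53.5 F [-0.3 -1.4 -0.8]
shift [ -8.5   4.5 -18.2] rv [0.09 0.07 0.  ]
[568.5  25.5 218.2] [1.7995e+02 1.0000e-01 1.0460e+02] 11.8 0.52
fit [589.79  27.06  14.41] rms px 6.25 n 389 bbox [ 288  136   60  154 8125]
```

View pics/w9o.png

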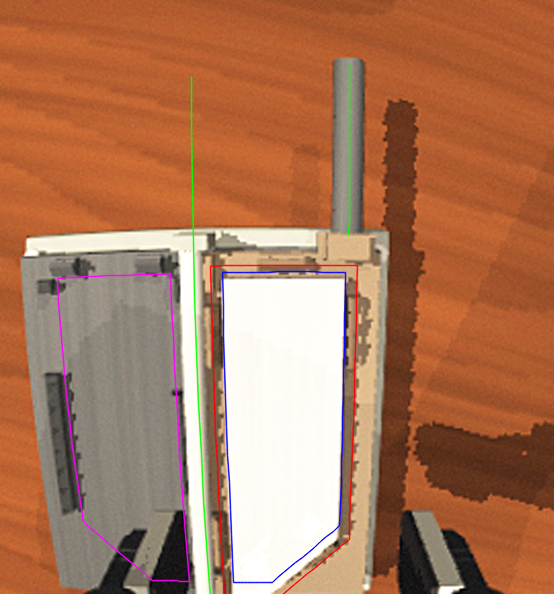

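```bash
sed -i "s/roi,x0,cam='wrist'/roi,x0,cam='wrist',zz=12/; s/else 12$/else zz/" h.py
python3 - <<'E'
from h import *
m,o=pickle.load(open('w9.pkl','rb'))
for z in(48,): x=fitblank('w9.png',m,(240,60,420,330),[584,26,14.6,48],zz=z,thr=200)
x=fitblank('w9.png',m,(240,60,420,330),[584,26,14.6,48],zfit=True,thr=200)
overlay('w9.png','wrist',m,frame(x[0],x[1],48,x[2]),'w9b.png',(280,110,380,300),3)
E
```

```text
fit [584.59  26.31  14.47] rms px 0.33 n 388 bbox [ 288  136   60  154 8091]
fit [584.46  26.28  14.46  48.57] rms px 0.32 n 388 bbox [ 288  136   60  154 8091]
```

View pics/w9b.png

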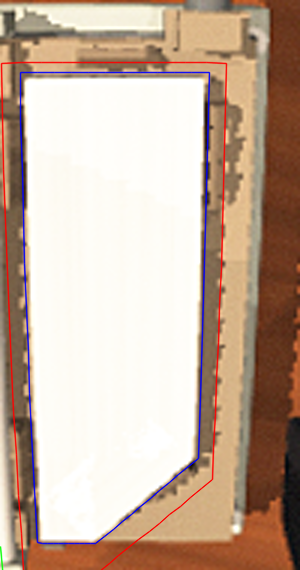

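The blank is seated. Its top measures 48.6 mm against an expected 48, it is square to within 0.2°, and it is centred within 1 mm. Next I'll go to the handle.

>>> {"op": "servo_tool", "data": {"increments": [{"translation": [-25, -1, -5], "dr": [0, 0, 0]}, {"translation": [-30, -2, -15], "dr": [0, 0, 0]}, {"translation": [-30, -2, -20], "dr": [0, 0, 0]}, {"translation": [-20, -2, -20], "dr": [0, 0, 0]}, {"translation": [0, 0, -5], "dr": [0, 0, 0]}, {"translation": [0, 0, 0], "dr": [0, 0, 0]}, {"translation": [0, 0, 0], "dr": [0, 0, 0]}]}}

```text
clock: 12.55
eef_pos: [458.3, 19.0, 143.8]
tool_rot: [-179.5, -0.2, 104.6]
ft_force: [0.2, -0.6, 0.7]
finger_gap: 53.3
```

Run:
```python
from h import *
togo([456.2,18.2,103],104.5)
m,o=wshot('w10')
overlay('w10.png','wrist',m,frame(584.5,26.3,36,14.5),'w10o.png',(180,0,480,400),1.45,-86.5)
```

```text
at [458.3  19.  143.8] [-179.49   -0.22  104.57] clock 12.55 gap 53.3 F [ 0.2 -0.6  0.7]
shift [ -2.1  -0.8 -40.8] rv [-0.08 -0.55 -0.07]
[458.3  19.  143.8] [-179.49   -0.22  104.57] 12.55 1.25
```

View pics/w10o.png

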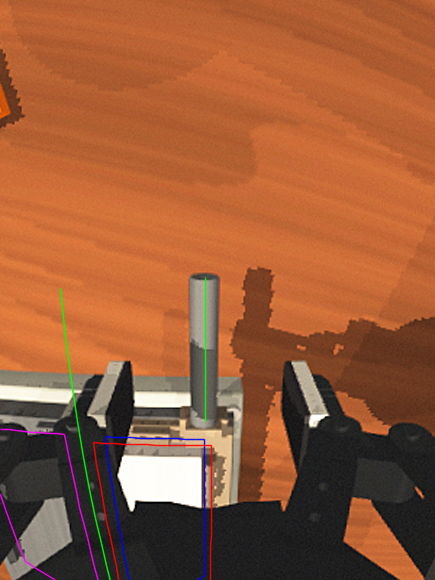

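>>> {"op": "servo_tool", "data": {"increments": [{"translation": [-1, -0.5, -15], "dr": [0, -0.5, 0]}, {"translation": [-1, -0.3, -15], "dr": [0, 0, 0]}, {"translation": [0, 0, -8], "dr": [0, 0, 0]}, {"translation": [0, 0, 0], "dr": [0, 0, 0]}, {"translation": [0, 0, 0], "dr": [0, 0, 0]}]}}

```text
clock: 13.1
eef_pos: [464.5, 17.1, 110.1]
tool_rot: [179.3, 0.3, 104.6]
ft_force: [-0.8, -0.2, -0.5]
finger_gap: 53.2
```

Run:
```python
from h import *
togo([456.2,18.2,103],104.5)
```

```text
at [464.5  17.1 110.1] [179.33   0.25 104.62] clock 13.1 gap 53.2 F [-0.8 -0.2 -0.5]
shift [-8.3  1.1 -7.1] rv [ 0.08  0.71 -0.12]
```

>>> {"op": "servo_tool", "data": {"increments": [{"translation": [-4, 0.5, -4], "dr": [0, 0.4, 0]}, {"translation": [-4, 0.5, -3], "dr": [0, 0.3, 0]}, {"translation": [0, 0, 0], "dr": [0, 0, 0]}, {"translation": [0, 0, 0], "dr": [0, 0, 0]}]}}

```text
clock: 13.5
eef_pos: [457.3, 17.9, 104.4]
tool_rot: [179.9, 0.2, 104.6]
ft_force: [1.3, -0.1, 0.4]
finger_gap: 53.4
```

Run:
```python
from h import *
togo([456.2,18.2,103],104.5)
```

```text
at [457.3  17.9 104.4] [1.7989e+02 1.5000e-01 1.0463e+02] clock 13.5 gap 53.4 F [ 1.3 -0.1  0.4]
shift [-1.1  0.3 -1.4] rv [ 0.12  0.14 -0.13]
```

>>> {"op": "servo_tool", "data": {"increments": [{"translation": [-0.5, 0.2, -1], "dr": [0, 0, 0]}, {"translation": [0, 0, 0], "dr": [0, 0, 0]}, {"translation": [0, 0, 0], "dr": [0, 0, 0]}, {"translation": [0, 0, 0], "dr": [0, 0, 0]}, {"translation": [0, 0, 0], "dr": [0, 0, 0]}, {"translation": [0, 0, 0], "dr": [0, 0, 0]}, {"translation": [0, 0, 0], "dr": [0, 0, 0]}, {"translation": [0, 0, 0], "dr": [0, 0, 0]}], "gripper": -1, "newtons": 40}}

```text
clock: 14.3
eef_pos: [457.0, 17.7, 103.7]
tool_rot: [179.9, 0.2, 104.6]
ft_force: [-0.2, -0.6, 0.4]
finger_gap: 10.2
```

Run:
```python
from h import *
togo([456.2,18.2,103],104.5)
m,o=wshot('w11')
```

```text
at [457.   17.7 103.7] [179.87   0.21 104.62] clock 14.3 gap 10.2 F [-0.2 -0.6  0.4]
shift [-0.8  0.5 -0.7] rv [ 0.17  0.18 -0.12]
[457.   17.7 103.7] [179.87   0.21 104.62] 14.3 0.04
```

View pics/w11.png

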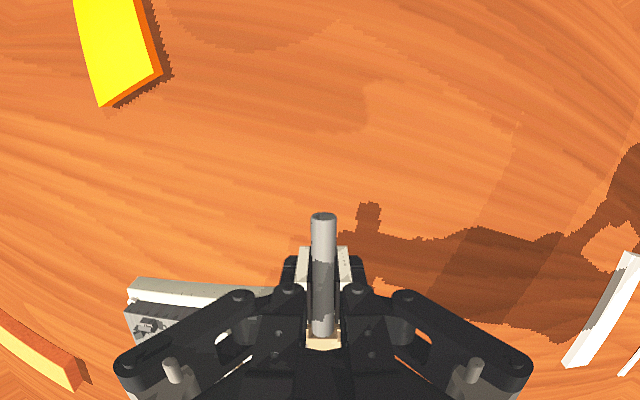

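```bash
cat >> h.py <<'E'
YJ=np.array([-0.2504,0.9681,0]); ZJ=np.array([0,0,1.])
C0=np.array([457.0,17.7,103.7])-60*YJ
def arcplan(th_list):
    o=ctrl.get_obs();p=o['eef_pos']; d=p-C0; y=d@YJ; z=d[2]; th=np.degrees(np.arctan2(z,y))
    print('theta',round(th,1),'r',round(np.hypot(y,z),1),'along',round(d[:2]@np.array([.9681,.2504]),1),'rpy',o['tool_rot'].round(2),'F',o['ft_force'].round(1),'gap',round(o['finger_gap'],1),'t',o['clock'])
    R=Ro.from_euler('xyz',o['tool_rot'],degrees=True); T=Ro.from_euler('xyz',[180,0,104.6],degrees=True)
    print('rv',(T*R.inv()).as_rotvec(degrees=True).round(2))
    for t in th_list:
        a=np.radians(t); q=C0+60*(np.cos(a)*YJ+np.sin(a)*ZJ); print(t,(q-p).round(1).tolist()); p=q
E
python3 - <<'E'
from h import *
arcplan(range(4,44,4))
E
```

```text
theta 0.1 r 60.0 along 0.1 rpy [179.86   0.21 104.62] F [-0.5  0.   0. ] gap 10.4 t 14.35
rv [ 0.17  0.19 -0.02]
4 [-0.0, -0.2, 4.1]
8 [0.1, -0.4, 4.2]
12 [0.2, -0.7, 4.1]
16 [0.3, -1.0, 4.1]
20 [0.3, -1.3, 4.0]
24 [0.4, -1.5, 3.9]
28 [0.5, -1.8, 3.8]
32 [0.5, -2.0, 3.6]
36 [0.6, -2.3, 3.5]
40 [0.6, -2.5, 3.3]
```

>>> {"op": "servo_tool", "data": {"increments": [{"translation": [0, -0.2, 4], "dr": [0, 0, 0]}, {"translation": [0.1, -0.4, 4.2], "dr": [0, 0, 0]}, {"translation": [0.2, -0.7, 4.1], "dr": [0, 0, 0]}, {"translation": [0.3, -1, 4.1], "dr": [0, 0, 0]}, {"translation": [0.3, -1.3, 4], "dr": [0, 0, 0]}]}}

```text
clock: 14.85
eef_pos: [457.2, 15.6, 119.8]
tool_rot: [179.6, -0.0, 104.4]
ft_force: [6.5, 2.2, -12.6]
finger_gap: 10.6
```

Run:
```python
from h import *
arcplan(range(20,61,4))
```

```text
theta 15.5 r 60.1 along -0.4 rpy [ 1.7963e+02 -1.0000e-02  1.0442e+02] F [  6.5   2.2 -12.6] gap 10.6 t 14.85
rv [-0.1   0.35  0.18]
20 [0.7, -1.4, 4.4]
24 [0.4, -1.5, 3.9]
28 [0.5, -1.8, 3.8]
32 [0.5, -2.0, 3.6]
36 [0.6, -2.3, 3.5]
40 [0.6, -2.5, 3.3]
44 [0.7, -2.7, 3.1]
48 [0.8, -2.9, 2.9]
52 [0.8, -3.1, 2.7]
56 [0.8, -3.3, 2.5]
60 [0.9, -3.4, 2.2]
```

>>> {"op": "servo_tool", "data": {"increments": [{"translation": [0.7, -1.4, 4.4], "dr": [0, 0.2, 0.1]}, {"translation": [0.4, -1.5, 4], "dr": [0, 0.1, 0]}, {"translation": [0.5, -1.8, 3.8], "dr": [0, 0, 0]}, {"translation": [0.5, -2, 3.6], "dr": [0, 0, 0]}, {"translation": [0.6, -2.3, 3.5], "dr": [0, 0, 0]}, {"translation": [0.6, -2.5, 3.3], "dr": [0, 0, 0]}, {"translation": [0.7, -2.7, 3.1], "dr": [0, 0, 0]}, {"translation": [0.8, -2.9, 2.9], "dr": [0, 0, 0]}]}}

```text
clock: 15.65
eef_pos: [459.4, 6.3, 140.0]
tool_rot: [179.5, -1.3, 104.1]
ft_force: [4.2, 7.8, -8.2]
finger_gap: 10.6
```

Run:
```python
from h import *
arcplan(range(48,93,4))
```

```text
theta 36.9 r 60.4 along -0.5 rpy [179.55  -1.26 104.09] F [ 4.2  7.8 -8.2] gap 10.6 t 15.65
rv [-1.33  0.12  0.52]
48 [2.6, -7.8, 8.3]
52 [0.8, -3.1, 2.7]
56 [0.8, -3.3, 2.5]
60 [0.9, -3.4, 2.2]
64 [0.9, -3.6, 2.0]
68 [1.0, -3.7, 1.7]
72 [1.0, -3.8, 1.4]
76 [1.0, -3.9, 1.2]
80 [1.0, -4.0, 0.9]
84 [1.0, -4.0, 0.6]
88 [1.0, -4.0, 0.3]
92 [1.0, -4.1, 0.0]
```

>>> {"op": "servo_tool", "data": {"increments": [{"translation": [1.2, -3.7, 4.5], "dr": [-0.6, 0.1, 0.2]}, {"translation": [1.1, -4, 4.3], "dr": [-0.3, 0, 0.1]}, {"translation": [1.1, -4.2, 4.1], "dr": [-0.2, 0, 0]}, {"translation": [1.1, -4.4, 3.8], "dr": [-0.2, 0, 0]}, {"translation": [1.2, -4.6, 3.5], "dr": [-0.2, 0, 0]}, {"translation": [1.2, -4.8, 3.2], "dr": [-0.2, 0, 0]}, {"translation": [1.3, -5, 2.8], "dr": [-0.2, 0, 0]}, {"translation": [1.3, -5.2, 2.4], "dr": [-0.2, 0, 0]}]}}

```text
clock: 16.45
eef_pos: [464.6, -12.8, 160.6]
tool_rot: [179.9, -1.8, 103.9]
ft_force: [2.9, 12.7, -0.8]
finger_gap: 10.2
```

Run:
```python
from h import *
arcplan(range(72,125,4))
```

```text
theta 63.4 r 63.7 along -0.3 rpy [179.87  -1.76 103.91] F [ 2.9 12.7 -0.8] gap 10.2 t 16.45
rv [-1.74 -0.31  0.69]
72 [2.8, -9.6, 0.1]
76 [1.0, -3.9, 1.2]
80 [1.0, -4.0, 0.9]
84 [1.0, -4.0, 0.6]
88 [1.0, -4.0, 0.3]
92 [1.0, -4.1, 0.0]
96 [1.0, -4.0, -0.3]
100 [1.0, -4.0, -0.6]
104 [1.0, -4.0, -0.9]
108 [1.0, -3.9, -1.2]
112 [1.0, -3.8, -1.4]
116 [1.0, -3.7, -1.7]
120 [0.9, -3.6, -2.0]
124 [0.9, -3.4, -2.2]
```

>>> {"op": "servo_tool", "data": {"increments": [{"translation": [1.4, -5.5, 0.5], "dr": [-0.6, -0.1, 0.3]}, {"translation": [1.4, -5.5, 0.5], "dr": [-0.4, -0.1, 0.2]}, {"translation": [1.3, -5.3, 0.3], "dr": [-0.3, 0, 0]}, {"translation": [1.3, -5.3, 0], "dr": [-0.2, 0, 0]}, {"translation": [1.3, -5.3, -0.2], "dr": [-0.2, 0, 0]}, {"translation": [1.3, -5.3, -0.4], "dr": [-0.2, 0, 0]}]}}

```text
clock: 17.05
eef_pos: [467.5, -22.0, 164.8]
tool_rot: [-179.7, -3.5, 104.1]
ft_force: [-5.0, 17.4, 14.7]
finger_gap: 10.1
```

Run:
```python
from h import *
arcplan(range(92,145,4))
save('side','s2.png'); m,o=wshot('w12')
```

```text
theta 72.8 r 64.0 along 0.2 rpy [-179.69   -3.45  104.11] F [-5.  17.4 14.7] gap 10.1 t 17.05
rv [-3.27 -1.16  0.48]
92 [5.1, -20.4, -1.1]
96 [1.0, -4.0, -0.3]
100 [1.0, -4.0, -0.6]
104 [1.0, -4.0, -0.9]
108 [1.0, -3.9, -1.2]
112 [1.0, -3.8, -1.4]
116 [1.0, -3.7, -1.7]
120 [0.9, -3.6, -2.0]
124 [0.9, -3.4, -2.2]
128 [0.8, -3.3, -2.5]
132 [0.8, -3.1, -2.7]
136 [0.8, -2.9, -2.9]
140 [0.7, -2.7, -3.1]
144 [0.6, -2.5, -3.3]
[467.6 -22.3 164.9] [-179.68   -3.45  104.1 ] 17.1 0.79
```

View pics/w12.png

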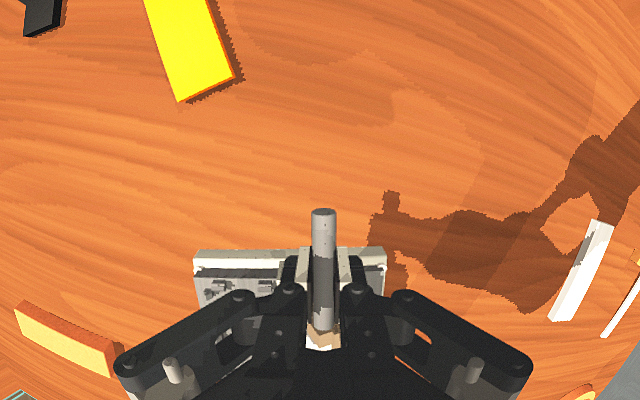

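Run:
```python
import cv2
im=cv2.imread('pics/s2.png'); cv2.imwrite('pics/s2z.png',cv2.resize(im[120:250,260:420],None,fx=4.5,fy=4.5,interpolation=cv2.INTER_CUBIC))
from h import *
print(ctrl.get_obs()['wrist_torque'])
```

```text
[3.13938927 0.96806871 0.0145293 ]
```

View pics/s2z.png

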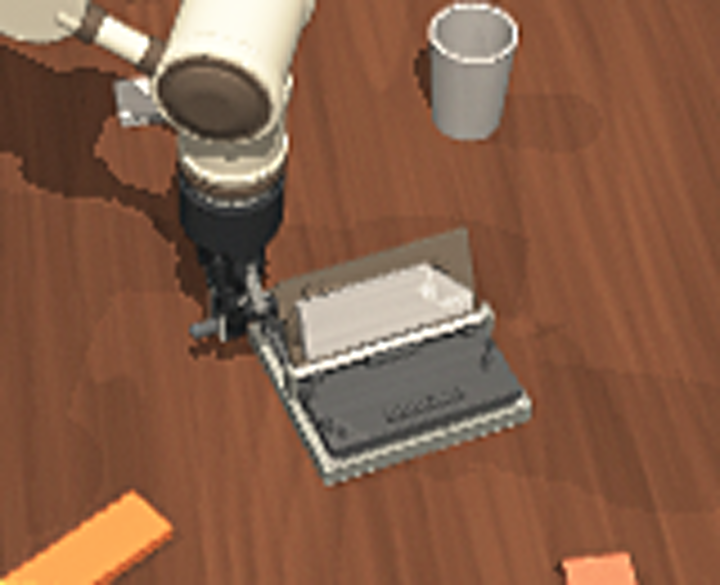

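>>> {"op": "servo_tool", "data": {"increments": [{"translation": [0, 0, 0], "dr": [-1.5, -0.5, 0.2]}, {"translation": [0, 0, 0], "dr": [-1.5, -0.5, 0.2]}, {"translation": [0, 0, 0], "dr": [-1.5, -0.5, 0.2]}], "newtons": 20}}

```text
clock: 17.45
eef_pos: [466.1, -17.4, 165.6]
tool_rot: [-179.9, 0.7, 104.6]
ft_force: [-1.0, 6.6, 2.5]
finger_gap: 9.9
```

Run:
```python
from h import *
arcplan(range(76,97,4))
print(ctrl.get_obs()['wrist_torque'])
```

```text
theta 69.0 r 66.3 along -0.0 rpy [-179.95    0.69  104.63] F [-1.   6.6  2.5] gap 9.9 t 17.45
rv [ 0.68  0.12 -0.03]
76 [2.3, -8.9, -3.7]
80 [1.0, -4.0, 0.9]
84 [1.0, -4.0, 0.6]
88 [1.0, -4.0, 0.3]
92 [1.0, -4.1, 0.0]
96 [1.0, -4.0, -0.3]
[ 1.25030749  0.31908237 -0.02850598]
```

>>> {"op": "servo_tool", "data": {"increments": [{"translation": [0, -0.5, -4], "dr": [0.3, 0, 0]}, {"translation": [0, -0.5, -5], "dr": [0, 0, 0]}, {"translation": [0, -0.5, -5], "dr": [0, 0, 0]}, {"translation": [0, -0.5, -4], "dr": [0, 0, 0]}]}}

```text
clock: 17.85
eef_pos: [464.7, -9.9, 159.4]
tool_rot: [-179.7, -0.9, 104.7]
ft_force: [-11.0, 8.9, 22.5]
finger_gap: 10.4
```

Run:
```python
from h import *
arcplan(range(76,97,4))
print(ctrl.get_obs()['wrist_torque'])
```

```text
theta 60.7 r 63.9 along 0.5 rpy [-179.69   -0.93  104.72] F [-11.    8.9  22.5] gap 10.4 t 17.85
rv [-0.82 -0.54 -0.12]
76 [3.7, -16.4, 2.5]
80 [1.0, -4.0, 0.9]
84 [1.0, -4.0, 0.6]
88 [1.0, -4.0, 0.3]
92 [1.0, -4.1, 0.0]
96 [1.0, -4.0, -0.3]
[ 1.31757507  1.72268969 -0.05667712]
```

>>> {"op": "servo_tool", "data": {"increments": [{"translation": [0.8, -3.5, 2.5], "dr": [-0.8, -0.3, 0]}, {"translation": [1, -4, 2], "dr": [-0.6, 0, 0]}, {"translation": [1, -4, 1.5], "dr": [-0.6, 0, 0]}, {"translation": [1, -4, 1.2], "dr": [-0.6, 0, 0]}, {"translation": [1, -4, 0.8], "dr": [-0.6, 0, 0]}, {"translation": [1, -4, 0.5], "dr": [-0.6, 0, 0]}, {"translation": [1, -4, 0.4], "dr": [-0.6, 0, 0]}]}}

```text
clock: 18.55
eef_pos: [468.0, -20.9, 167.6]
tool_rot: [-179.0, 1.0, 104.3]
ft_force: [-2.5, 12.4, 8.8]
finger_gap: 9.7
```

```bash
cat >> h.py <<'E'
def bar():
    o=ctrl.get_obs();R=Ro.from_euler('xyz',o['tool_rot'],degrees=True);p=o['eef_pos']
    zt=R.apply([0,0,1]); H=C0-[0,0,60.7]  # hinge point
    # find s so that |bar-H| in yz = 60
    f=[(abs(np.hypot((p+s*zt-H)@YJ,(p+s*zt-H)[2])-60),s) for s in np.arange(45,75,0.1)]
    e,s=min(f); b=p+s*zt-H; print('ahead',round(s,1),'theta',round(np.degrees(np.arctan2(b[2],b@YJ)),1),'y',round(b@YJ,1),'z',round(b[2]+43,1),'e',round(e,2),'tq',o['wrist_torque'].round(2))
E
python3 - <<'E'
from h import *
arcplan(range(76,97,4));bar()
E
```

```text
theta 72.8 r 66.9 along 1.0 rpy [-179.01    1.04  104.34] F [-2.5 12.4  8.8] gap 9.7 t 18.55
rv [ 1.26 -0.7   0.27]
76 [0.4, -5.4, -5.7]
80 [1.0, -4.0, 0.9]
84 [1.0, -4.0, 0.6]
88 [1.0, -4.0, 0.3]
92 [1.0, -4.1, 0.0]
96 [1.0, -4.0, -0.3]
ahead 67.6 theta 71.9 y 18.6 z 100.0 e 0.01 tq [ 2.33  0.45 -0.08]
```

>>> {"op": "servo_tool", "data": {"increments": [{"translation": [1.3, -6, 1.5], "dr": [0.2, -0.3, 0]}, {"translation": [1.3, -6, 1.5], "dr": [0, 0, 0]}, {"translation": [1.3, -6, 1.2], "dr": [-0.3, 0, 0]}, {"translation": [1.3, -6, 1], "dr": [-0.3, 0, 0]}]}}

```text
clock: 18.95
eef_pos: [471.5, -36.2, 172.0]
tool_rot: [-179.3, 0.2, 104.2]
ft_force: [2.6, 9.0, 1.2]
finger_gap: 10.5
```

Run:
```python
from h import *
arcplan([]);bar()
```

```text
theta 86.5 r 68.4 along 0.6 rpy [-179.27    0.19  104.23] F [2.6 9.  1.2] gap 10.5 t 18.95
rv [ 0.37 -0.66  0.37]
ahead 69.1 theta 86.2 y 4.0 z 102.9 e 0.02 tq [ 1.65 -0.3  -0.09]
```

>>> {"op": "servo_tool", "data": {"increments": [{"translation": [0, 0, 0], "dr": [0, 0, 0]}, {"translation": [0, 0, 0], "dr": [0.3, -0.5, 0.3]}, {"translation": [0, 0, -4], "dr": [0, 0, 0]}, {"translation": [0, 0, -4], "dr": [0, 0, 0]}, {"translation": [0, 0, -2], "dr": [0, 0, 0]}, {"translation": [0, 0, 0], "dr": [0, 0, 0]}], "gripper": -0.45}}

```text
clock: 19.55
eef_pos: [471.5, -36.8, 161.6]
tool_rot: [-179.9, 0.1, 104.6]
ft_force: [0.3, 0.0, 0.0]
finger_gap: 23.4
```

Run:
```python
from h import *
arcplan([]);bar();wshot('w13')
```

```text
theta 86.4 r 58.0 along 0.4 rpy [-1.7985e+02  1.0000e-01  1.0458e+02] F [0.3 0.  0. ] gap 23.4 t 19.55
rv [ 0.13 -0.12  0.02]
ahead 58.7 theta 86.6 y 3.5 z 102.9 e 0.03 tq [-0.   -0.01 -0.03]
[471.5 -36.8 161.6] [-1.7985e+02  1.0000e-01  1.0458e+02] 19.55 0.21
```

View pics/w13.png

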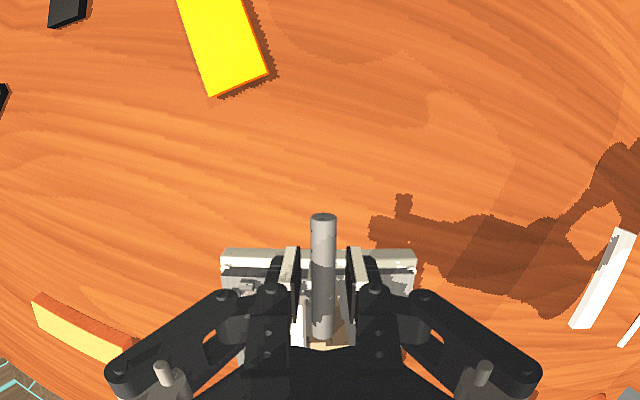

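>>> {"op": "servo_tool", "data": {"increments": [{"translation": [0.5, -2, 0], "dr": [0, 0, 0]}, {"translation": [1, -4, 0.5], "dr": [0, 0, 0]}, {"translation": [1, -4, 0.3], "dr": [0, 0, 0]}, {"translation": [1, -4, 0], "dr": [0, 0, 0]}, {"translation": [1, -4, -0.3], "dr": [0, 0, 0]}, {"translation": [1, -4, -0.6], "dr": [0, 0, 0]}, {"translation": [1, -4, -0.9], "dr": [0, 0, 0]}], "gripper": -0.62}}

```text
clock: 20.3
eef_pos: [478.0, -62.8, 160.6]
tool_rot: [-179.8, -0.2, 104.6]
ft_force: [-0.6, 3.3, -0.2]
finger_gap: 16.3
```

Run:
```python
from h import *
arcplan([]);bar();save('side','s3.png')
im=cv2.imread('pics/s3.png'); cv2.imwrite('pics/s3z.png',cv2.resize(im[120:250,260:420],None,fx=4.5,fy=4.5,interpolation=cv2.INTER_CUBIC))
```

```text
theta 112.2 r 61.5 along 0.2 rpy [-179.84   -0.18  104.58] F [-0.6  3.3 -0.2] gap 16.3 t 20.3
rv [-0.13 -0.19  0.02]
ahead 62.2 theta 112.6 y -23.0 z 98.4 e 0.02 tq [ 0.57 -0.06 -0.06]
```

View pics/s3z.png

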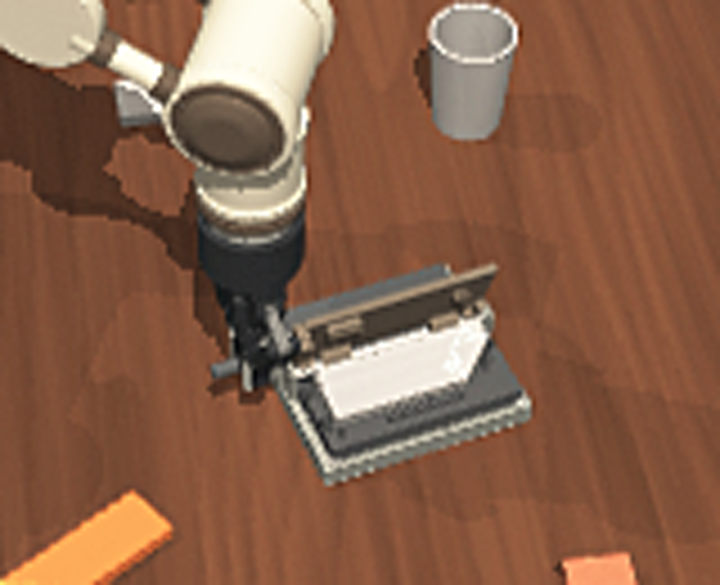

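Run:
```python
from h import *
im=save('top','t3.png')[:,:,::-1]; im2=save('side','s4.png')[:,:,::-1]; wshot('w14')
a=cv2.resize(im[130:250,270:380],None,fx=3.6,fy=3.6,interpolation=cv2.INTER_CUBIC); b=cv2.resize(im2[150:240,320:390],None,fx=4.8,fy=4.8,interpolation=cv2.INTER_CUBIC)
cv2.imwrite('pics/c3.png',np.hstack([a[:430],b[:430]]))
```

```text
[478.1 -63.2 160.6] [-1.7983e+02 -1.1000e-01  1.0457e+02] 20.45 0.24
```

View pics/c3.png

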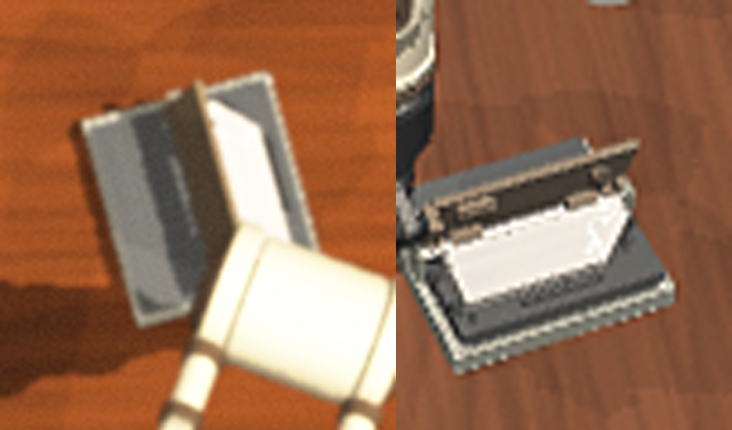

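View pics/w14.png

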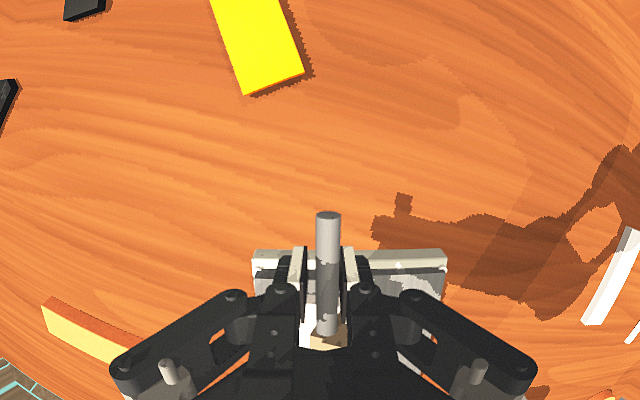

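>>> {"op": "servo_tool", "data": {"increments": [{"translation": [1, -3.5, -2.5], "dr": [-0.1, -0.1, 0]}, {"translation": [0.9, -3.5, -2.5], "dr": [0, 0, 0]}, {"translation": [0.8, -3.2, -2.5], "dr": [0, 0, 0]}, {"translation": [0.8, -3.2, -2.8], "dr": [0, 0, 0]}, {"translation": [0.8, -3, -3], "dr": [0, 0, 0]}, {"translation": [0.7, -3, -3.2], "dr": [0, 0, 0]}, {"translation": [0.7, -2.8, -3.4], "dr": [0, 0, 0]}]}}

```text
clock: 21.2
eef_pos: [484.3, -86.8, 139.7]
tool_rot: [-179.9, 0.0, 104.6]
ft_force: [-0.9, 2.3, 1.6]
finger_gap: 16.5
```

Run:
```python
from h import *
arcplan([]);bar()
im=save('top','t5.png')[:,:,::-1]; im2=save('side','s5.png')[:,:,::-1]
a=cv2.resize(im[130:250,270:380],None,fx=3.6,fy=3.6,interpolation=cv2.INTER_CUBIC); b=cv2.resize(im2[150:240,300:390],None,fx=4.8,fy=4.8,interpolation=cv2.INTER_CUBIC)
cv2.imwrite('pics/c5.png',np.hstack([a[:430,:360],b[:430]]))
```

```text
theta 143.1 r 60.0 along 0.3 rpy [-1.7994e+02  4.0000e-02  1.0461e+02] F [-0.9  2.3  1.6] gap 16.5 t 21.2
rv [ 0.05 -0.05 -0.01]
ahead 60.8 theta 143.2 y -48.1 z 78.9 e 0.01 tq [ 0.38  0.13 -0.  ]
```

View pics/c5.png

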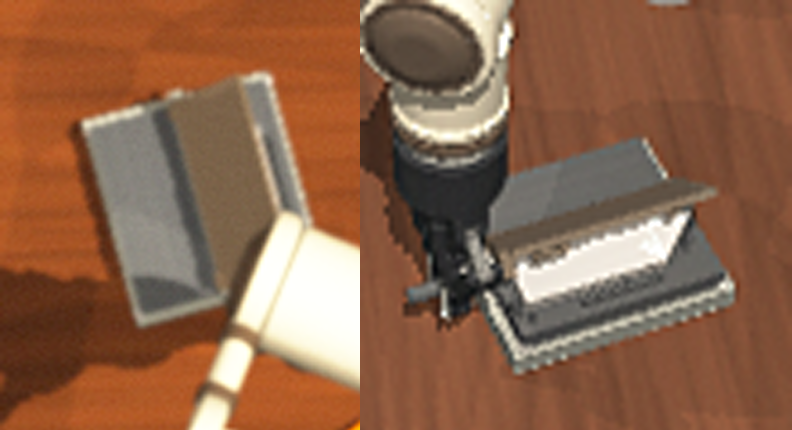

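>>> {"op": "servo_tool", "data": {"increments": [{"translation": [0, 0, 0], "dr": [0, 0, 0]}, {"translation": [0, 0, 0], "dr": [0, 0, 0]}, {"translation": [0, 0, 0], "dr": [0, 0, 0]}, {"translation": [0.6, -2.3, -3.2], "dr": [-0.2, 0, 0]}, {"translation": [0.6, -2.1, -4], "dr": [-0.3, 0, 0]}, {"translation": [0.5, -1.9, -4], "dr": [-0.3, 0, 0]}, {"translation": [0.5, -1.7, -4], "dr": [-0.3, 0, 0]}, {"translation": [0.4, -1.4, -4], "dr": [-0.3, 0, 0]}, {"translation": [0.4, -1.2, -4.3], "dr": [-0.3, 0, 0]}], "gripper": -1, "newtons": 30}}

```text
clock: 22.2
eef_pos: [486.7, -95.9, 114.3]
tool_rot: [-179.4, 1.5, 104.5]
ft_force: [-2.4, 5.3, 4.4]
finger_gap: 10.5
```

Run:
```python
from h import *
arcplan([]);bar()
```

```text
theta 169.6 r 58.4 along 0.3 rpy [-179.4     1.47  104.55] F [-2.4  5.3  4.4] gap 10.5 t 22.2
rv [ 1.57 -0.21  0.06]
ahead 60.5 theta 169.6 y -59.0 z 53.8 e 0.0 tq [ 1.04  0.29 -0.02]
```

>>> {"op": "servo_tool", "data": {"increments": [{"translation": [0.1, -0.4, -4], "dr": [0.5, 0, 0]}, {"translation": [0, -0.2, -4], "dr": [0, 0, 0]}, {"translation": [0, 0, -4], "dr": [0, 0, 0]}, {"translation": [0, 0, -3], "dr": [0, 0, 0]}, {"translation": [0, 0, 0], "dr": [0, 0, 0]}]}}

```text
clock: 22.7
eef_pos: [487.3, -97.7, 100.2]
tool_rot: [-179.4, 1.0, 104.6]
ft_force: [-3.0, 3.4, 2.4]
finger_gap: 10.7
```

Run:
```python
from h import *
arcplan([]);bar()
im=save('top','t6.png')[:,:,::-1]; im2=save('side','s6.png')[:,:,::-1]
a=cv2.resize(im[130:250,270:380],None,fx=3.6,fy=3.6,interpolation=cv2.INTER_CUBIC); b=cv2.resize(im2[150:240,300:390],None,fx=4.8,fy=4.8,interpolation=cv2.INTER_CUBIC)
cv2.imwrite('pics/c6.png',np.hstack([a[:430,:360],b[:430]]))
```

```text
theta -176.6 r 59.4 along 0.5 rpy [-179.43    1.03  104.58] F [-3.   3.4  2.4] gap 10.7 t 22.7
rv [ 1.13 -0.29  0.02]
ahead 56.1 theta 179.0 y -60.3 z 44.1 e 0.31 tq [ 0.52  0.41 -0.07]
```

View pics/c6.png

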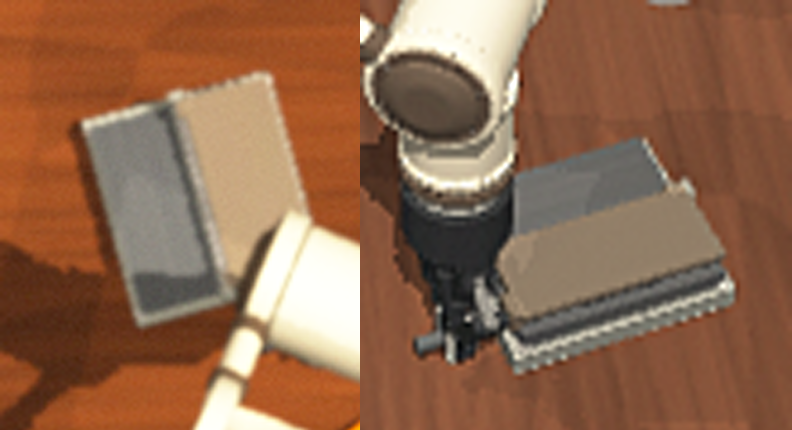

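>>> {"op": "servo_tool", "data": {"increments": [{"translation": [0, 0, -2], "dr": [0.5, -0.2, 0]}, {"translation": [0, 0, -2], "dr": [0.3, 0, 0]}, {"translation": [0, 0, 0], "dr": [0, 0, 0]}, {"translation": [0, 0, 4], "dr": [0.3, 0, 0]}, {"translation": [-0.1, 0.4, 4.2], "dr": [0.3, 0, 0]}, {"translation": [-0.2, 0.7, 4.1], "dr": [0.4, 0, 0]}, {"translation": [-0.3, 1, 4.1], "dr": [0.4, 0, 0]}, {"translation": [-0.3, 1.3, 4], "dr": [0.4, 0, 0]}, {"translation": [-0.4, 1.5, 3.9], "dr": [0.4, 0, 0]}, {"translation": [-0.5, 1.8, 3.8], "dr": [0.4, 0, 0]}, {"translation": [-0.5, 2, 3.6], "dr": [0.4, 0, 0]}, {"translation": [-0.5, 2.1, 3.5], "dr": [0.4, 0, 0]}]}}

```text
clock: 24.0
eef_pos: [484.8, -92.3, 136.0]
tool_rot: [179.4, -2.5, 104.8]
ft_force: [0.8, -4.9, -6.4]
finger_gap: 10.3
```

Run:
```python
from h import *
arcplan([]);bar()
im2=save('side','s7.png')[:,:,::-1]
b=cv2.resize(im2[130:240,280:400],None,fx=5,fy=5,interpolation=cv2.INTER_CUBIC)
cv2.imwrite('pics/c7.png',b)
```

```text
theta 148.9 r 62.4 along -0.6 rpy [179.42  -2.51 104.78] F [ 0.8 -4.9 -6.4] gap 10.3 t 24.0
rv [-2.57 -0.08 -0.16]
ahead 61.1 theta 147.8 y -50.8 z 74.9 e 0.02 tq [-0.99 -0.2  -0.12]
```

View pics/c7.png

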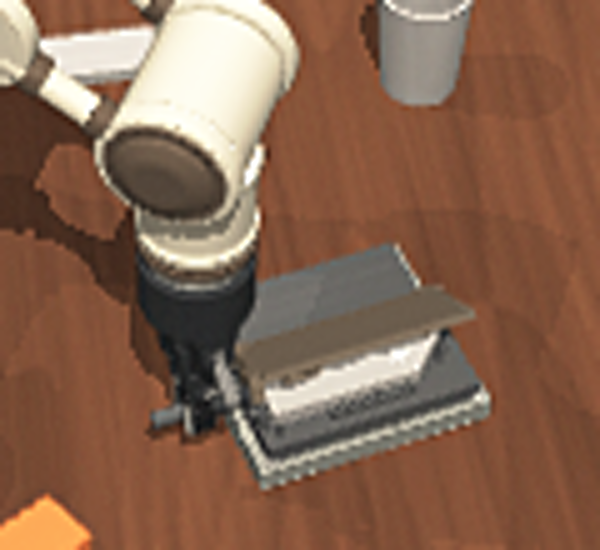

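>>> {"op": "servo_tool", "data": {"increments": [{"translation": [0, 0, 0], "dr": [-0.8, 0, -0.1]}, {"translation": [0, 0, 0], "dr": [-1, 0, 0]}, {"translation": [0, 0, 0], "dr": [-0.5, 0, 0]}], "gripper": -0.6}}

```text
clock: 24.35
eef_pos: [485.2, -91.1, 137.9]
tool_rot: [180.0, -0.3, 104.6]
ft_force: [0.1, -0.1, -0.2]
finger_gap: 17.3
```

Run:
```python
from h import *
arcplan([140,134,128,122,116,110,104,98,92,86,80,74,68,62,56,50,44,38,32]);bar()
```

```text
theta 146.9 r 62.6 along 0.0 rpy [179.97  -0.28 104.64] F [ 0.1 -0.1 -0.2] gap 17.3 t 24.35
rv [-0.28 -0.05 -0.04]
140 [-1.6, 6.3, 4.4]
134 [-1.1, 4.1, 4.6]
128 [-1.2, 4.6, 4.1]
122 [-1.3, 5.0, 3.6]
116 [-1.4, 5.3, 3.0]
110 [-1.4, 5.6, 2.5]
104 [-1.5, 5.8, 1.8]
98 [-1.5, 6.0, 1.2]
92 [-1.6, 6.1, 0.5]
86 [-1.6, 6.1, -0.1]
80 [-1.6, 6.0, -0.8]
74 [-1.5, 5.9, -1.4]
68 [-1.5, 5.7, -2.0]
62 [-1.4, 5.5, -2.7]
56 [-1.3, 5.2, -3.2]
50 [-1.3, 4.9, -3.8]
44 [-1.2, 4.4, -4.3]
38 [-1.0, 4.0, -4.7]
32 [-0.9, 3.5, -5.1]
ahead 65.2 theta 150.3 y -52.1 z 72.7 e 0.02 tq [-0.02  0.   -0.03]
```

>>> {"op": "servo_tool", "data": {"increments": [{"translation": [-1, 4, 2.5], "dr": [-0.2, 0, 0]}, {"translation": [-1.1, 4.2, 3.5], "dr": [0, 0, 0]}, {"translation": [-1.1, 4.3, 4.3], "dr": [0, 0, 0]}, {"translation": [-1.2, 4.6, 4.1], "dr": [0, 0, 0]}, {"translation": [-1.3, 5, 3.6], "dr": [0, 0, 0]}, {"translation": [-1.4, 5.3, 3], "dr": [0, 0, 0]}, {"translation": [-1.4, 5.6, 2.5], "dr": [0, 0, 0]}, {"translation": [-1.5, 5.8, 1.8], "dr": [0, 0, 0]}]}}

```text
clock: 25.15
eef_pos: [476.5, -56.1, 168.0]
tool_rot: [-180.0, 1.1, 104.8]
ft_force: [-1.3, -4.8, 0.2]
finger_gap: 17.0
```

Run:
```python
from h import *
arcplan(list(range(98,20,-6)));bar()
im2=save('side','s8.png')[:,:,::-1]
cv2.imwrite('pics/c8.png',cv2.resize(im2[130:240,280:400],None,fx=5,fy=5,interpolation=cv2.INTER_CUBIC))
```

```text
theta 104.3 r 66.4 along 0.4 rpy [-179.96    1.06  104.84] F [-1.3 -4.8  0.2] gap 17.0 t 25.15
rv [ 1.03  0.23 -0.24]
98 [-2.4, 7.6, -4.9]
92 [-1.6, 6.1, 0.5]
86 [-1.6, 6.1, -0.1]
80 [-1.6, 6.0, -0.8]
74 [-1.5, 5.9, -1.4]
68 [-1.5, 5.7, -2.0]
62 [-1.4, 5.5, -2.7]
56 [-1.3, 5.2, -3.2]
50 [-1.3, 4.9, -3.8]
44 [-1.2, 4.4, -4.3]
38 [-1.0, 4.0, -4.7]
32 [-0.9, 3.5, -5.1]
26 [-0.8, 2.9, -5.5]
ahead 67.7 theta 107.1 y -17.6 z 100.3 e 0.04 tq [-0.95  0.12 -0.1 ]
```

View pics/c8.png

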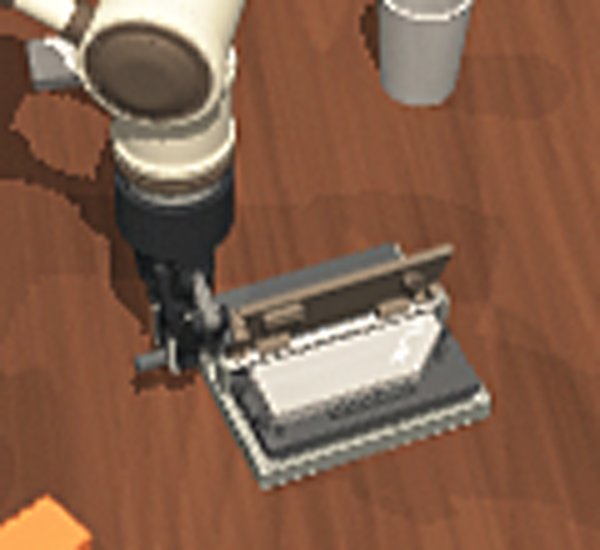

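>>> {"op": "servo_tool", "data": {"increments": [{"translation": [-1.5, 5.5, -2.5], "dr": [0.4, 0.1, -0.1]}, {"translation": [-1.6, 6, -2], "dr": [0.3, 0.1, -0.1]}, {"translation": [-1.6, 6, -2], "dr": [0.2, 0, 0]}, {"translation": [-1.6, 6, -2], "dr": [0, 0, 0]}, {"translation": [-1.5, 5.9, -2], "dr": [0, 0, 0]}, {"translation": [-1.5, 5.7, -2.2], "dr": [0, 0, 0]}, {"translation": [-1.4, 5.5, -2.7], "dr": [0, 0, 0]}, {"translation": [-1.3, 5.2, -3.2], "dr": [0, 0, 0]}]}}

```text
clock: 26.0
eef_pos: [466.6, -7.9, 152.4]
tool_rot: [179.6, 0.5, 104.7]
ft_force: [-0.1, -1.7, 1.3]
finger_gap: 16.9
```

Run:
```python
from h import *
arcplan(list(range(56,-1,-6)));bar()
```

```text
theta 56.0 r 58.7 along 2.9 rpy [179.55   0.5  104.68] F [-0.1 -1.7  1.3] gap 16.9 t 26.0
rv [ 0.37  0.56 -0.08]
56 [-3.0, 0.0, 1.1]
50 [-1.3, 4.9, -3.8]
44 [-1.2, 4.4, -4.3]
38 [-1.0, 4.0, -4.7]
32 [-0.9, 3.5, -5.1]
26 [-0.8, 2.9, -5.5]
20 [-0.6, 2.4, -5.8]
14 [-0.5, 1.8, -6.0]
8 [-0.3, 1.2, -6.2]
2 [-0.1, 0.5, -6.3]
ahead 58.8 theta 57.4 y 32.3 z 93.6 e 0.0 tq [-0.33 -0.11 -0.04]
```

>>> {"op": "servo_tool", "data": {"increments": [{"translation": [-2, 4.5, -3], "dr": [0.2, 0.3, 0]}, {"translation": [-1.8, 4.4, -4], "dr": [0.1, 0.2, 0]}, {"translation": [-1.5, 4, -4.7], "dr": [0, 0, 0]}, {"translation": [0, 0, 0], "dr": [0, 0, 0]}]}}

```text
clock: 26.4
eef_pos: [459.8, 7.6, 138.2]
tool_rot: [-179.9, -0.1, 104.7]
ft_force: [1.1, -0.4, -0.5]
finger_gap: 17.3
```

>>> {"op": "servo_tool", "data": {"increments": [{"translation": [0, 0, 0], "dr": [0, 0, 0]}, {"translation": [0, 0, 0], "dr": [0, 0, 0]}, {"translation": [0, 0, 0], "dr": [0, 0, 0]}], "gripper": -1, "newtons": 30}}

```text
clock: 26.7
eef_pos: [459.9, 6.8, 137.7]
tool_rot: [-179.9, 0.0, 104.7]
ft_force: [0.8, -1.0, 1.9]
finger_gap: 10.8
```

Run:
```python
from h import *
bar();arcplan(list(range(38,-1,-5)))
```

```text
ahead 59.7 theta 35.7 y 48.7 z 78.0 e 0.01 tq [-0.22 -0.18 -0.08]
theta 35.0 r 59.4 along 0.1 rpy [-1.7989e+02  1.0000e-02  1.0472e+02] F [ 0.8 -1.   1.9] gap 10.8 t 26.7
rv [ 0.04 -0.1  -0.12]
38 [0.3, -1.4, 2.9]
33 [-0.8, 2.9, -4.3]
28 [-0.7, 2.6, -4.5]
23 [-0.6, 2.2, -4.7]
18 [-0.5, 1.8, -4.9]
13 [-0.4, 1.4, -5.0]
8 [-0.2, 0.9, -5.1]
3 [-0.1, 0.5, -5.2]
```

>>> {"op": "servo_tool", "data": {"increments": [{"translation": [-0.6, 2.6, -4], "dr": [0.2, 0, 0]}, {"translation": [-0.7, 2.6, -4.5], "dr": [0.3, 0, 0]}, {"translation": [-0.6, 2.2, -4.7], "dr": [0.3, 0, 0]}, {"translation": [-0.5, 1.8, -4.9], "dr": [0.3, 0, 0]}, {"translation": [-0.4, 1.4, -5], "dr": [0.3, 0, 0]}, {"translation": [-0.2, 0.9, -5.1], "dr": [0.3, 0, 0]}, {"translation": [-0.1, 0.5, -5], "dr": [0.3, 0, 0]}]}}

```text
clock: 27.4
eef_pos: [457.5, 16.0, 104.1]
tool_rot: [179.6, -1.5, 104.9]
ft_force: [-3.7, -6.5, 27.3]
finger_gap: 10.6
```

Run:
```python
from h import *
bar();arcplan([0])
```

```text
ahead 54.9 theta 5.9 y 59.7 z 49.2 e 0.0 tq [-1.13  0.44 -0.1 ]
theta 0.4 r 58.2 along 0.1 rpy [179.61  -1.51 104.86] F [-3.7 -6.5 27.3] gap 10.6 t 27.4
rv [-1.56 -0.01 -0.25]
0 [-0.5, 1.7, -0.4]
```

>>> {"op": "servo_tool", "data": {"increments": [{"translation": [-0.3, 1.2, 0], "dr": [-1, 0, -0.2]}, {"translation": [0, 0, 0], "dr": [-0.3, 0, 0]}]}}

```text
clock: 27.6
eef_pos: [457.5, 17.3, 104.2]
tool_rot: [179.9, -0.3, 104.6]
ft_force: [-0.9, -2.1, 6.8]
finger_gap: 11.1
```

>>> {"op": "servo_tool", "data": {"increments": [{"translation": [0, 0, 0], "dr": [0, 0, 0]}, {"translation": [0, 0, 0], "dr": [0, 0, 0]}, {"translation": [0, 0, 0], "dr": [0, 0, 0]}, {"translation": [0, 0, 0], "dr": [0, 0, 0]}, {"translation": [0, 0, 0], "dr": [0, 0, 0]}], "gripper": 0.25}}

```text
clock: 28.1
eef_pos: [455.1, 19.7, 101.5]
tool_rot: [-179.9, -0.7, 104.5]
ft_force: [-0.6, 0.3, 0.7]
finger_gap: 53.5
```

Run:
```python
from h import *
arcplan([0])
```

```text
theta -2.0 r 62.4 along -1.3 rpy [-179.86   -0.68  104.55] F [-0.6  0.3  0.7] gap 53.5 t 28.1
rv [-0.62 -0.3   0.05]
0 [1.9, -2.0, 2.2]
```

Next I'll raise the arm and look at both halves of the jig.

>>> {"op": "servo_tool", "data": {"increments": [{"translation": [0, -1, 15], "dr": [-0.4, -0.2, 0]}, {"translation": [0, 0, 25], "dr": [0, 0, 0]}, {"translation": [15, -6, 30], "dr": [0, 0, 0]}, {"translation": [25, -10, 30], "dr": [0, 0, 0]}, {"translation": [28, -10, 15], "dr": [0, 0, 0]}, {"translation": [25, -8, 0], "dr": [0, 0, 0]}, {"translation": [0, 0, 0], "dr": [0, 0, 0]}, {"translation": [0, 0, 0], "dr": [0, 0, 0]}]}}

```text
clock: 28.9
eef_pos: [547.8, -15.3, 219.5]
tool_rot: [-179.7, -0.5, 104.6]
ft_force: [-0.1, -0.7, -0.3]
finger_gap: 53.5
```

Run:
```python
from h import *
togo([560,-10,220],104.6)
m,o=wshot('w15')
overlay('w15.png','wrist',m,frame(584.5,26.3,36,14.5),'w15o.png',(190,60,430,350),2,-86.5)
```

```text
at [547.8 -15.3 219.5] [-179.7    -0.46  104.55] clock 28.9 gap 53.5 F [-0.1 -0.7 -0.3]
shift [12.2  5.3  0.5] rv [-0.37 -0.41  0.05]
[547.8 -15.3 219.5] [-179.7    -0.46  104.55] 28.9 1.07
```

View pics/w15o.png

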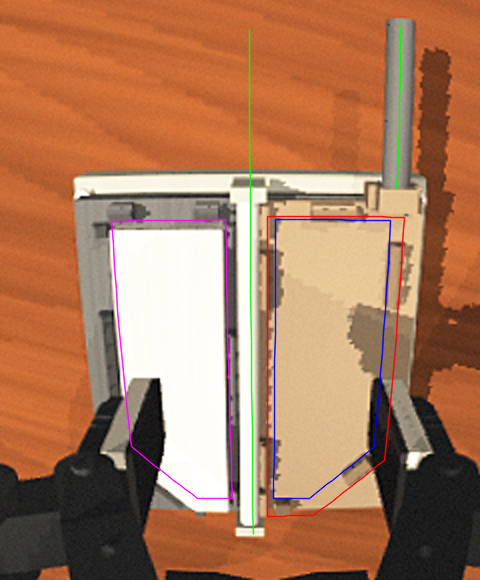

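View pics/w15.png

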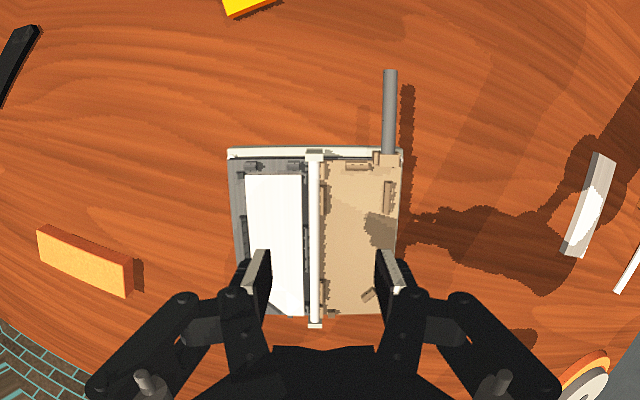

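>>> {"op": "servo_tool", "data": {"increments": [{"translation": [10, -10, 15], "dr": [-0.2, -0.2, 0]}, {"translation": [15, -12, 20], "dr": [-0.1, -0.1, 0]}, {"translation": [15, -12, 20], "dr": [0, 0, 0]}, {"translation": [0, -4, 5], "dr": [0, 0, 0]}, {"translation": [0, 0, 0], "dr": [0, 0, 0]}, {"translation": [0, 0, 0], "dr": [0, 0, 0]}, {"translation": [0, 0, 0], "dr": [0, 0, 0]}]}}

```text
clock: 29.65
eef_pos: [579.4, -49.7, 273.8]
tool_rot: [-179.1, -0.6, 104.7]
ft_force: [-0.1, -0.8, 0.4]
finger_gap: 53.0
```

Run:
```python
from h import *
import h
m,o=wshot('w16')
base=h.outline
overlay('w16.png','wrist',m,frame(584.5,26.3,36,14.5),'w16o.png',(210,60,430,300),2.3,-86.5)
h.outline=lambda q:base(q)*[1,-1]
roi=(220,60,420,290)
for thr in (190,215):
  x=fitblank('w16.png',m,roi,[602,-41.5,14.5],zz=48,thr=thr)
  x=fitblank('w16.png',m,roi,[602,-41.5,14.5,48],zfit=True,thr=thr)
T=frame(584.5,26.3,36,14.5); print('expected nest',tp(T,[0,-70,0]), 'blank in nest frame',(np.linalg.inv(T)@np.array([x[0],x[1],48,1]))[:2]-[0,-70])
```

```text
[579.4 -49.7 273.8] [-179.07   -0.64  104.71] 29.65 1.76
fit [601.71 -41.04  13.98] rms px 0.31 n 323 bbox [ 299  142   48  130 5572]
fit [601.4  -41.11  14.01  49.45] rms px 0.27 n 323 bbox [ 299  142   48  130 5572]
fit [601.67 -41.07  14.03] rms px 0.31 n 321 bbox [ 299  142   48  130 5537]
fit [601.52 -41.11  14.05  48.74] rms px 0.3 n 321 bbox [ 299  142   48  130 5537]
expected nest [[602.02660028 -41.47033483  36.        ]] blank in nest frame [-0.40443645  0.47739644]
```

View pics/w16o.png

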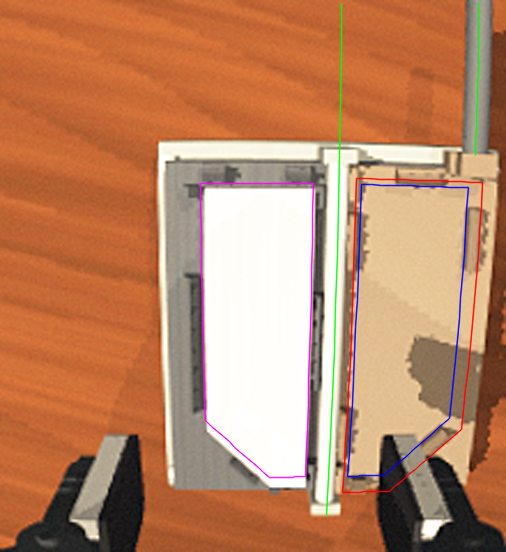

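Run:
```python
from h import *
b=save('side','s9.png')[:,:,::-1]; t=save('top','t9.png')[:,:,::-1]
a=cv2.imread('pics/side1.png');ta=cv2.imread('pics/top1.png')
c=lambda i:cv2.resize(i[165:235,290:390],None,fx=3.8,fy=3.8,interpolation=cv2.INTER_CUBIC)
d=lambda i:cv2.resize(i[140:245,280:370],None,fx=3.2,fy=3.2,interpolation=cv2.INTER_CUBIC)
cv2.imwrite('pics/c9.png',np.vstack([np.hstack([c(a),c(b)])]))
for n,i,r in(('a',a,0),('b',b,0)):
    pass
for tgt in('flip_pocket','flip_handle'):
    for s in ctrl.silhouettes('side',tgt)[:1]: print(tgt,s['score'],np.round(s['rect'],1))
for tgt in('bar','stone','tin','square'):
    for s in ctrl.silhouettes('side',tgt)[:3]: print(tgt,s['score'],np.round(s['rect'],1))
```

```text
flip_pocket 0.94 [332.4 191.5  66.1  23.6]
flip_handle 0.31 [337.6 204.8  79.8  50.5]
bar 0.93 [302.7 144.5  35.2   9.2]
bar 0.6 [338.6 203.8  79.8  45.5]
stone 0.86 [398.2 266.   25.2  44.3]
tin 0.64 [367.5 134.3  16.6  29. ]
```

View pics/c9.png

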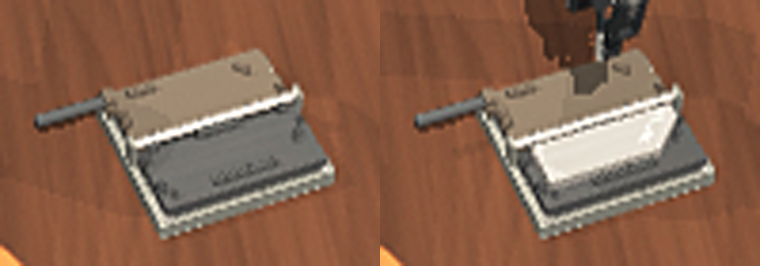

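The plate lies exactly as it did at the start: the handle tip and plate corners fall on the same pixels in the side view. The blank is flat in the nest and the arm is clear, so I'm handing in.

>>> {"op": "servo_tool", "data": {"increments": [{"translation": [0, 0, 10], "dr": [0, 0, 0]}, {"translation": [0, 0, 0], "dr": [0, 0, 0]}, {"translation": [0, 0, 0], "dr": [0, 0, 0]}]}}

```text
clock: 30.4
eef_pos: [580.7, -50.4, 286.2]
tool_rot: [-179.2, -0.5, 104.7]
ft_force: [0.4, 0.2, -1.0]
finger_gap: 53.3
```

```bash
python3 -c "
from rig import ctrl
print(ctrl.sign_off())"
```

```text
the job is handed in; nothing more can be done
None
```

The blank is face-down in the nest and the empty plate is back open. I handed the job in at about 30 s; the hand-in gave no verdict.

**What I did:** I gripped the white clipped-corner blank across its width, seated it in the pocket and released it. I then swung the plate over by its handle and back, held it against its stop, let go and raised the arm clear.

**Blank in the pocket:** the wrist-camera fit put its top at 48.6 mm against an expected 48, square to about 0.2° and centred within 1 mm.

**Blank in the nest:**
- It is about 0.4 mm off centre along and 0.5 mm across, and square within 0.5°.
- Its top measured 48.7 to 49.5 mm against 48, within camera error.
- The cut-off corner is at the slanting wall.

**Plate:** it showed fully over (about 179° from the arm pose) before I swung it back. At the end its handle and corners sat where they were at the start in the side picture.

**Problems on the way:** the bar slipped about 8 mm in the pads during the lift, so I re-gripped at upright and carried it loosely between the fingers over the top. The highest wrist force in the readings was about 28 N.

**Not confirmed:** the stone and the tin showed where they had been in the last side picture. The plain bar's outline differed by about 3 pixels in row and height, most likely because the arm partly hid it. The network did not report the try square in that picture, so I have no final check on it. The arm worked only around the blank and the jig.

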